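Hang the tray on the slotted post and press it down until it locks

TASK

Hang the loose tray on the empty slotted post: with its front end raised, feed the hook at the top of its back plate through the post's upper slot and let it down to sit on the slot's edge. Then swing the tray down and press its front end until the spring catch in the post locks it level, feeling for the stop and not forcing it. Leave it locked, and do not push the other things on the counter about.

Things in the scene. Friction and masses are not known exactly. Their poses are not given: they have to be found in the camera images.
- tray_grip (a point): The loose tray: bare-metal trough, open on top, standing on the counter, about 0.2 kg; 132 mm long, 46 mm wide, flat side walls 34 mm high. Point: middle of its length and width, 22 mm above its underside; grip here across the 46 mm. x to its back, y across, z up. Its back plate (rear face at x = +66 mm, 88 mm high) is braced to the walls from x = +32 mm back, by straps up to 75 mm high.
- tray_hook (a point): Tip of the loose tray's hook, 74 mm behind the tray's middle (+x), 110 mm above its underside; axes as the tray's. The hook is 24 mm wide, 4 mm thick: a level neck (lower face 84 mm above the underside) runs 10 mm back from the plate's rear face and turns up into a tongue, 6 to 10 mm behind that face, that ends here.
- tray_barb (a point): Barb on the lug low on the loose tray's back plate, 79 mm behind the tray's middle (+x), 19 mm above its underside; axes as the tray's. The lug is 16 mm wide, sticks out 20 mm behind the plate, 12 to 16 mm above the underside; the barb on it ramps up from the lug's end to 21 mm and drops off steeply 12 mm behind the plate.
- tray_lip (a point): The turned-out flat lip on the loose tray's front wall, its upper face: a ledge 14 mm deep and 46 mm wide, 70 mm in front of the tray's middle (-x), 31 mm above its underside; axes as the tray's. Push down here with closed fingers to lock the hung tray.
- post_slot (a point): Middle of the lower edge of the empty post's upper slot, on the outer front face, 184 mm above the counter; x level into the post, square to its face, y across, z up. Slot 26.5 mm wide, z = 0 to 19 mm; face 3 mm thick. Tray front raised 40 degrees, lead the corner under the neck at the plate's rear face through x, z = -26, -8; -11, 7; -8, 10; -3, 9; 0, 7 mm, then down onto the edge, then swing.
- post_lug_slot (a point): Middle of the lower edge of the empty post's lower slot, which takes the lug, on the outer front face, 78 mm under the upper slot's lower edge; axes as there. 19 mm wide, 21 mm high. The hung tray's neck rests on the upper slot's lower edge, its plate lies flat on the face, its underside is level 100 mm above the counter, and its x points as the post's.
- post: The empty post, fixed to the counter: hollow grey steel channel 60 mm wide, 42 mm deep, 224 mm high, on a foot 76 mm deep and 100 mm wide, 6 mm thick. Told from the other post by having no tray. Origin on the counter under the middle of its front face; axes as its slots'.
- catch (a joint): Spring catch in the empty post, a plunger above the lower slot, 4 to 9 mm behind the outer face; slides up (m): 0 = down, at rest, both with no tray and locked behind the barb; 0.003 to 0.005 while the barb lifts it. The hooked tray, let go, rests on it, front 9 degrees high; 5 to 10 N on the lip then lock it. Past the stop, over 40 N on the lip strains the hook. Black tab on the post's left side.
- other_post: The other post of the same make, fixed to the counter, with a tray of the same kind already locked on it. Leave it alone. Origin on the counter below the front face; axes as the empty post's.
- ink_pad: Bystander: closed ink pad 65x98x18 mm on the counter between the posts. Origin at the centre of its underside.
- date_stamp: Bystander: date stamp with a round dark handle, 30x52x66 mm, stands on the counter in front of the ink pad. Origin at the centre of its underside.
- stapler: Bystander: stapler 34x155x47 mm on the right of the counter. Origin at the centre of its underside.
- staples_box: Bystander: small carton of staples 47x86x27 mm on the right. Origin at the centre of its underside.
- calculator: Bystander: pocket calculator 116x67x15 mm on the left. Origin at the centre of its underside.
- padlock: Bystander: brass padlock lying down, 64x42x19 mm, on the left. Origin at the centre of its underside.

How it is judged (in metres and radians):
On the way, in this order (a step that is already met when the one before it is completed fails the run):
1. the hook's tongue has gone through the upper slot of the empty post (x of tray_hook in the frame of post_slot between 0.006 and 0.036 m and y of tray_hook in the frame of post_slot between -0.012 and 0.012 m and z of tray_hook in the frame of post_slot between 0.008 and 0.04 m), for 0.2 s.
2. the tray has been pressed down level and the catch has dropped in behind the barb (angle between tray_grip's own z axis and vertical below 0.07 rad and x of tray_barb in the frame of post_slot above 0.0105 m and z of tray_hook in the frame of post_slot above 0.022 m and value of joint catch below 0.0025 m), for 0.2 s.
At the end, for the whole second after the job is handed in: The tray hangs on the empty post: hook tip 22 to 31 mm above the upper slot's lower edge, 4 to 14 mm behind the front face, within 8 mm of the middle; tray level within 4 degrees; barb 10.5 to 18 mm behind the front face with the catch down behind it (within 2.5 mm of rest) (all of step 2 and x of tray_barb in the frame of post_slot below 0.018 m and x of tray_hook in the frame of post_slot between 0.004 and 0.014 m and y of tray_hook in the frame of post_slot between -0.008 and 0.008 m and z of tray_hook in the frame of post_slot below 0.031 m and distance of tray_grip from where it was at the start of the episode above 0.05 m); the robot touches nothing.
It fails at once if a bystander on the counter is pushed more than 30 mm (distance of any of ink_pad, date_stamp, stapler, staples_box, calculator, padlock from where it was at the start of the episode above 0.03 m).
It fails at once if the tray is forced: its contacts with the empty post add up to over 200 N (some 40 N on the lip) (contact force between tray and post above 200 N).
It also fails if it takes over 61 s, if anything falls off the work surface, if the arm or the gripper's body presses on something with over 40 N, if the wrist force passes 120 N, or if a joint passes its speed limit or range.

ROBOT

A 6-joint arm with a two-finger parallel gripper is mounted at the origin on a cart in front of the work surface, level with it; the furniture and walls round the work are solid. World frame = base frame: x ahead of the robot, y to its left, z up, the work surface at z = 0. Lengths are in mm, angles in rad, forces in N, time in s.
With the tool pointing down it reaches from about 275 to 750 mm from the base axis. Payload 10.2 kg.
Tool frame: the origin (TCP) lies midway between the tips of the shut fingers; the grasp point (between the pads) lies 19 mm behind it (ctrl.hold_point_z is the distance from the TCP to the grasp point, in mm); z points along the fingers, y is the direction in which the jaws open and shut (so a half turn about z gives the same grasp; the last joint's range is limited). The gripper opens to 85 mm and grips with 20 to 120 N. Pads are 22 mm wide; open, the fingers measure 114 mm over their backs; the gripper's body (76 mm by 85 mm) begins 54 mm behind the grasp point. The pads swing forward as they close: fully open they stand 13 mm farther back than shut.
Start: joints at [-0.223, 0.313, 1.498, -0, 1.331, -0.223], TCP at [525.006, -0.013, 231.294] pointing down, gripper open.
Joint ranges: [-2.94, 2.94], [-0.97, 2.17], [0.19, 2.56], [-1.23, 4.37], [0.02, 3.11], [-2.88, 2.88]. Speed limits (rad/s): [2.39, 2.39, 3.01, 3.14, 3.14, 3.14].

INTERFACE

Orientations are given as a unit quaternion [w, x, y, z].
In Python, from rig import ctrl, capture, get_calibration, ticket, search_frame, outline_of gives the robot as it stands. The module is installed in compiled form; this text tells all that it offers.
- The arm moves only by the tool servo_tool, never from a script. Its argument "motion" is a list of rows, each an object with "dr": the turn, a rotation vector about the tool's x, y, z in units of 10 degrees (1.0 is 10 degrees), a list of three; "delta_pos": the shift along the tool's x, y, z in units of 50 mm (1.0 is 50 mm), a list of three; "hand": the opening, from 0 (shut) to 1 (fully open). In form: [{"dr": [ax, ay, az], "delta_pos": [x, y, z], "hand": hand}, ...]. A call has 1 to 20 rows; each row shifts and turns the pose as measured when the row begins, along the tool's axes as they then stand; what a row does not reach is not made up. A row lasts 1/8 s, in which the tool goes at most 62.5 mm and 10.7 degrees, less where a joint would pass 70% of its speed; a pose out of reach is approached as far as the arm can. A call is refused whole if a number of a shift passes 1 or a number of a turn 1, either way. A call with a gripper value outside its range is refused whole. The fingers move at their own pace and stop on an object; "squeeze" is the grip in N (left out, the last holds). Time passes only in rows, so rows that do not move let the fingers close. It gives the time, the measured TCP pose, the force and the opening at its end, in the units of the state.
- ctrl.sense(): the state, without advancing time (a new reading comes with each control period).
- capture(name): name is "scene" or "side" or "wrist"; returns (picture, depth): 480x640x3 uint8, red, green, blue; 480x640 float32, mm along the optical axis (not along the pixel's ray), 0 where there is no reading.
- get_calibration(name): a dict with "camera_matrix" (3x3 intrinsics, pixels), "T" (4x4, takes a point from camera to world coordinates). Camera axes: x right, y down, z forward; pixel columns grow to the right and rows downward; lengths in mm; the calibration is good to about 2 mm. The wrist camera is an equidistant fisheye: a pixel r from the principal point sees the ray r / f radians off the axis. A picture is of the moment at which its call begins: read the wrist's pose just before it. get_calibration takes no time and is no camera call; for the wrist camera it gives the pose at the moment of the call.
- ticket.finish_job(): hands the job in, once; it reports no verdict.
Trained networks look in the newest picture that a camera, given by its name, has taken for a name from the list of things; names that differ only in an ending like _2 or _b are one class to them, and where a whole thing is asked for, a point or a joint stands for the part that bears it (a point fixed in the world has none). Each returns a list of dicts, best first, with "score" (0 to 1); they miss things now and then, are a little off and sometimes report something else, mostly with a low value. They report only what shows in the picture. A call takes as long as a camera call.
- search_frame(camera, label): "bbox" ([left, top, right, bottom] in pixels, round what is visible of it).
- outline_of(camera, label): "pixels" (480x640 bool, what is visible of it) and "bbox" ([left, top, right, bottom] in pixels, round what is visible of it).
The state is a dict: "time_s": time; "joints": joint angles; "dq": joint speeds; "tau": joint torques, N m; "eef_pos": TCP position; "ee_rot": TCP orientation; "force": force on the tool from outside, world axes, zero at the start; "wrist_torque": the same for the moment, N m; "grip_width": opening from 0.0 (shut) to 1.0 (fully open).
Only numpy, scipy, OpenCV 4.12 (cv2) and the standard library are available. Lean on these libraries where they do the work, as an engineer would, in place of code of your own. Each camera call takes 0.05 s, during which the arm holds its last target.

## Working session

There is one attempt and no reset: what is moved stays moved. The work goes in short steps, Python scripts to look and compute and a tool call to move; the robot and the scene stay as the last step left them, time stands still between calls to the robot, and variables do not carry over. Pictures are saved under pics/ and viewed, and the job is handed in when it is done.

Besides the shell and the picture viewer there is one more tool, called after ">>>" by a JSON object that holds its "api" and its "payload". servo_tool: Moves the arm, as the interface text tells. Its arguments: {"type":"object","properties":{"motion":{"type":"array"},"squeeze":{"type":"number"}},"required":["motion"]}

```bash
mkdir -p pics; python3 - <<'E'
from rig import ctrl, capture, get_calibration, search_frame
import cv2, numpy as np
s=ctrl.sense(); print(s, ctrl.hold_point_z)
for n in ["scene","side","wrist"]:
    im,d=capture(n); cv2.imwrite(f"pics/{n}0.png",im[:,:,::-1]); np.save(f"pics/{n}0_d.npy",d); np.save(f"pics/{n}0_im.npy",im)
    c=get_calibration(n); print(n,np.round(c["camera_matrix"],1).tolist(),np.round(c["T"],3).tolist())
E
```

```text
{'time_s': 0.0, 'joints': array([-2.23429793e-01,  3.13425698e-01,  1.49844522e+00, -9.87044381e-06,
        1.33098581e+00, -2.23386428e-01]), 'dq': array([-0.00179845,  0.00102041,  0.00099261, -0.00146246,  0.00118691,
        0.00174011]), 'tau': array([-5.78409599e-04, -4.12261176e+01, -2.59742296e+01, -3.58453699e-04,
        4.11797926e-03, -1.23038126e-05]), 'eef_pos': array([5.24742240e+02, 2.82516145e-02, 2.30744444e+02]), 'ee_rot': array([-5.32273000e-04,  7.07121140e-01,  7.07092139e-01, -3.40850226e-04]), 'force': array([-0.27957479,  0.53190097,  0.24708287]), 'wrist_torque': array([-0.07504229,  0.02129578, -0.00662123]), 'grip_width': 0.9959831249424733} 18.700000000000003
scene [[604.1, 0.0, 317.9], [0.0, 604.1, 243.1], [0.0, 0.0, 1.0]] [[0.591, -0.389, 0.707, -188.804], [-0.807, -0.277, 0.522, -529.417], [-0.007, -0.879, -0.477, 631.852], [0.0, 0.0, 0.0, 1.0]]
side [[622.1, 0.0, 306.2], [0.0, 622.1, 242.2], [0.0, 0.0, 1.0]] [[0.961, -0.215, 0.175, 333.051], [-0.277, -0.737, 0.616, -687.725], [-0.004, -0.64, -0.768, 1016.302], [0.0, 0.0, 0.0, 1.0]]
wrist [[371.6, 0.0, 320.7], [0.0, 371.6, 234.8], [0.0, 0.0, 1.0]] [[1.0, 0.002, 0.0, 524.504], [0.002, -0.945, -0.326, 82.959], [-0.0, 0.326, -0.945, 373.533], [0.0, 0.0, 0.0, 1.0]]
```

View pics/scene0.png

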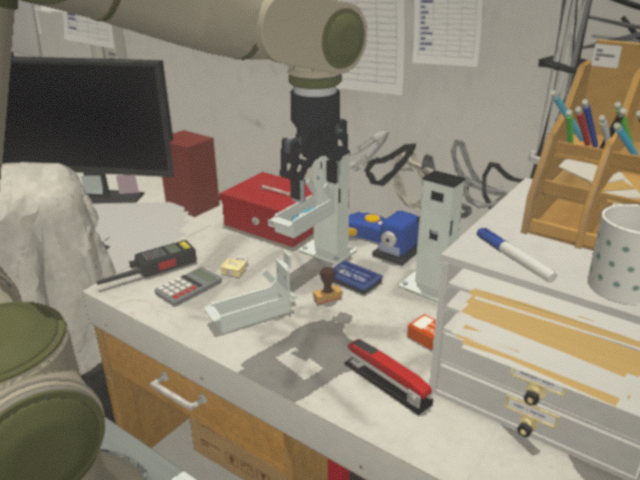

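View pics/side0.png

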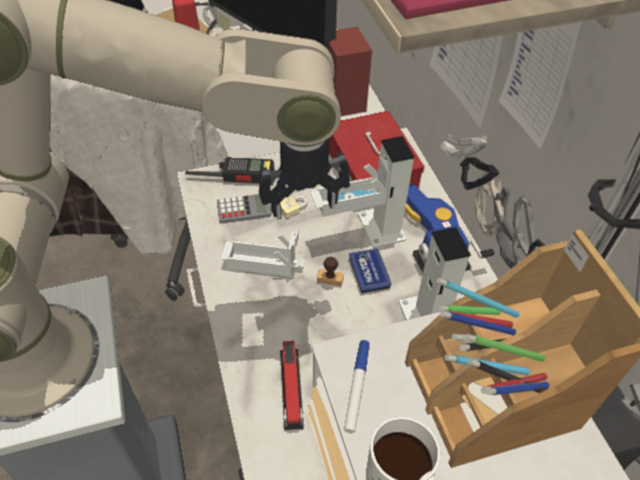

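View pics/wrist0.png

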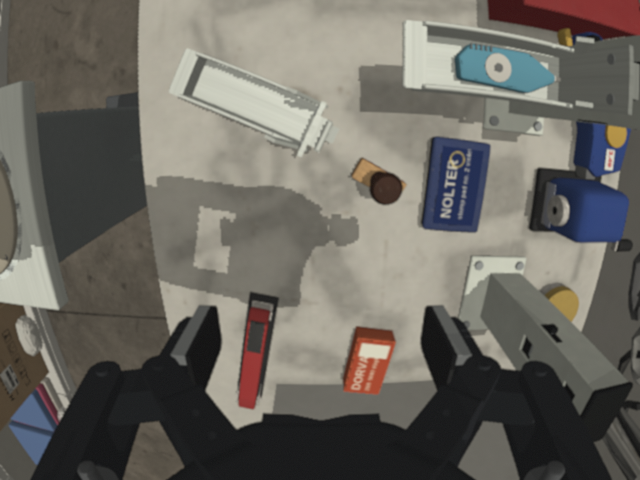

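```bash
cat > h.py <<'E'
import numpy as np, cv2
from rig import ctrl, capture, get_calibration, search_frame, outline_of
def cloud(n,d,c=None):
    c=c or get_calibration(n); K=np.array(c["camera_matrix"]);T=np.array(c["T"])
    v,u=np.mgrid[0:480,0:640]; x=(u-K[0,2])/K[0,0]; y=(v-K[1,2])/K[1,1]
    if n=="wrist":
        r=np.hypot(x,y)+1e-9; t=np.tan(np.minimum(r,1.5))/r; x=x*t;y=y*t
    P=np.stack([x*d,y*d,d],-1)@T[:3,:3].T+T[:3,3]
    P[d<=0]=np.nan
    return P
def proj(n,P,c=None):
    c=c or get_calibration(n); K=np.array(c["camera_matrix"]);T=np.array(c["T"])
    q=(np.atleast_2d(P)-T[:3,3])@T[:3,:3]
    if n=="wrist":
        r=np.hypot(q[:,0],q[:,1]); th=np.arctan2(r,q[:,2]); s=th/np.maximum(r,1e-9)
        return np.stack([q[:,0]*s*K[0,0]+K[0,2],q[:,1]*s*K[1,1]+K[1,2]],-1)
    return np.stack([q[:,0]/q[:,2]*K[0,0]+K[0,2],q[:,1]/q[:,2]*K[1,1]+K[1,2]],-1)
E
python3 - <<'E'
from h import *
for n in ["wrist","side","scene"]:
    im,d=capture(n); P=cloud(n,d); np.save(f"pics/{n}P.npy",P)
    for l in ["tray_grip","post","other_post","catch"]:
        for i,o in enumerate(outline_of(n,l)):
            m=o["pixels"]; q=P[m]; q=q[~np.isnan(q[:,0])]
            np.save(f"pics/{n}_{l}_{i}.npy",m)
            print(n,l,i,round(o["score"],2),np.round(o["bbox"]),m.sum(),np.round(np.percentile(q,[2,50,98],axis=0)).tolist() if len(q) else None)
E
```

```text
wrist tray_grip 0 0.96 [170.  50. 338. 154.] 8205 [[390.0, 56.0, 2.0], [460.0, 95.0, 4.0], [529.0, 139.0, 109.0]]
wrist post 0 0.86 [458. 256. 635. 439.] 13046 [[696.0, -161.0, 5.0], [724.0, -96.0, 111.0], [765.0, -73.0, 225.0]]
wrist other_post 0 0.82 [400.  22. 639. 134.] 19795 [[581.0, 80.0, 5.0], [694.0, 121.0, 119.0], [752.0, 150.0, 189.0]]
side tray_grip 0 0.97 [224. 229. 304. 279.] 2145 [[392.0, 50.0, 1.0], [463.0, 96.0, 23.0], [528.0, 142.0, 91.0]]
side post 0 0.85 [401. 228. 472. 322.] 3134 [[701.0, -152.0, 4.0], [724.0, -127.0, 165.0], [761.0, -80.0, 226.0]]
side other_post 0 0.93 [311. 136. 418. 247.] 5300 [[587.0, 76.0, 3.0], [722.0, 102.0, 120.0], [765.0, 163.0, 225.0]]
scene tray_grip 0 0.69 [206. 251. 296. 331.] 3019 [[389.0, 51.0, 1.0], [468.0, 91.0, 25.0], [525.0, 141.0, 96.0]]
scene tray_grip 1 0.69 [345. 339. 433. 414.] 3005 [[414.0, -265.0, 2.0], [434.0, -201.0, 29.0], [456.0, -121.0, 46.0]]
scene post 0 0.95 [398. 171. 469. 301.] 4426 [[695.0, -150.0, 3.0], [721.0, -120.0, 134.0], [760.0, -78.0, 224.0]]
scene post 1 0.43 [206. 246. 298. 335.] 3007 [[388.0, 51.0, 1.0], [469.0, 91.0, 25.0], [526.0, 141.0, 96.0]]
scene other_post 0 0.69 [274. 152. 356. 265.] 4587 [[586.0, 82.0, 4.0], [718.0, 104.0, 115.0], [760.0, 155.0, 206.0]]
```

```bash
python3 - <<'E'
from h import *
for n in ["wrist","side","scene"]:
    P=np.load(f"pics/{n}P.npy")
    m=np.load(f"pics/{n}_tray_grip_0.npy"); q=P[cv2.erode(m.astype(np.uint8),np.ones((2,2)))>0]; q=q[~np.isnan(q[:,0])]
    a=q[(q[:,2]>8)&(q[:,2]<36)]
    r=cv2.minAreaRect(a[:,:2].astype(np.float32)); print(n,"tray",r)
    top=q[(q[:,2]>28)&(q[:,2]<37)]; print("  top",cv2.minAreaRect(top[:,:2].astype(np.float32)),np.median(top[:,2]))
    hk=q[q[:,2]>92]; print("  hook",len(hk),hk.mean(0),hk[:,2].max(), cv2.minAreaRect(hk[:,:2].astype(np.float32)) if len(hk)>3 else 0)
    m=np.load(f"pics/{n}_post_0.npy"); q=P[m]; q=q[~np.isnan(q[:,0])]
    a=q[(q[:,2]>40)&(q[:,2]<215)]; print("post",cv2.minAreaRect(a[:,:2].astype(np.float32)))
    t=q[(q[:,2]>218)]; print(" top",len(t),cv2.minAreaRect(t[:,:2].astype(np.float32)) if len(t) else 0, np.median(t[:,2]))
    t=q[(q[:,2]<12)]; print(" foot",len(t),cv2.minAreaRect(t[:,:2].astype(np.float32)))
    # crop
im=np.load("pics/wrist0_im.npy")[230:460,430:640]; cv2.imwrite("pics/c1.png",cv2.resize(im[:,:,::-1],None,fx=2.6,fy=2.6,interpolation=cv2.INTER_CUBIC))
E
```

```text
wrist tray ((463.4862365722656, 93.73643493652344), (45.802085876464844, 164.41299438476562), 64.8960952758789)
  top ((455.02423095703125, 97.69354248046875), (45.811119079589844, 145.74229431152344), 64.91549682617188) 32.24153556725378
  hook 188 [525.98187287  65.28277874 108.88511428] 111.59914121936276 ((526.1350708007812, 65.08035278320312), (22.297470092773438, 4.279583930969238), 66.21063995361328)
post ((820.4383544921875, -167.62933349609375), (73.78886413574219, 252.5271759033203), 58.915855407714844)
 top 1749 ((686.6932983398438, -54.27837371826172), (53.551780700683594, 239.4651336669922), 47.95741271972656) 224.17602316350116
 foot 2482 ((791.2965698242188, -165.89373779296875), (115.71239471435547, 271.4220275878906), 48.980628967285156)
side tray ((463.3828430175781, 94.31462097167969), (50.95563888549805, 161.0240020751953), 65.2718276977539)
  top ((454.5624084472656, 97.90763092041016), (49.89949035644531, 142.42245483398438), 64.4008560180664) 31.885846001911432
  hook 36 [525.43318587  61.43997847 102.8083902 ] 111.85477707556345 ((526.0914306640625, 64.2532730
[... 453 characters left out ...]
40625), (54.27100372314453, 159.99740600585938), 66.1220703125)
  top ((452.87518310546875, 98.99293518066406), (51.3789176940918, 147.06924438476562), 64.81134033203125) 31.11651897162534
  hook 57 [521.98882266  63.10500401 100.85798541] 110.50953719245535 ((522.8862915039062, 63.92707061767578), (21.379228591918945, 4.349129676818848), 69.00978088378906)
post ((821.4081420898438, -85.516357421875), (246.24131774902344, 85.69041442871094), 24.809978485107422)
 top 441 ((740.70556640625, -120.1781005859375), (65.78451538085938, 50.28179931640625), 86.1037368774414) 223.1201546350008
 foot 546 ((739.467041015625, -73.6707763671875), (174.07467651367188, 69.54156494140625), 44.19998550415039)
```

View pics/c1.png

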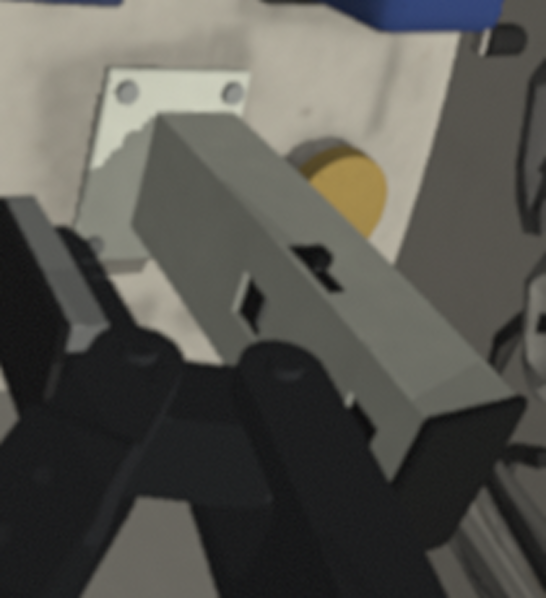

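```bash
python3 - <<'E'
from h import *
capture("side");n="side"
P=cloud(n,capture(n)[1])
for l in ["padlock","calculator","date_stamp","ink_pad","stapler","staples_box"]:
    for o in outline_of(n,l)[:1]:
        q=P[o["pixels"]]; q=q[~np.isnan(q[:,0])]; print(l,o["score"],np.round(np.percentile(q,[2,50,98],axis=0)).tolist())
E
```

```text
padlock 0.88 [[538.0, 204.0, 2.0], [559.0, 223.0, 16.0], [593.0, 250.0, 23.0]]
calculator 0.79 [[401.0, 221.0, 3.0], [451.0, 249.0, 13.0], [508.0, 289.0, 18.0]]
date_stamp 0.84 [[557.0, -1.0, -1.0], [579.0, 12.0, 21.0], [602.0, 50.0, 66.0]]
ink_pad 0.94 [[632.0, -36.0, 5.0], [662.0, 5.0, 18.0], [694.0, 57.0, 22.0]]
stapler 0.86 [[417.0, -266.0, 5.0], [442.0, -206.0, 42.0], [468.0, -123.0, 49.0]]
staples_box 0.65 [[391.0, 51.0, -0.0], [467.0, 96.0, 22.0], [533.0, 143.0, 91.0]]
```

>>> {"api": "servo_tool", "payload": {"motion": [{"dr": [0, 0, 0.96], "delta_pos": [0, 0, 0], "hand": 1}, {"dr": [0, 0, 0.96], "delta_pos": [0, 0, 0], "hand": 1}, {"dr": [0, 0, 0.96], "delta_pos": [0, 0, 0], "hand": 1}, {"dr": [0, 0, 0.96], "delta_pos": [0, 0, 0], "hand": 1}, {"dr": [0, 0, 0.96], "delta_pos": [0, 0, 0], "hand": 1}, {"dr": [0, 0, 0.96], "delta_pos": [0, 0, 0], "hand": 1}, {"dr": [0, 0, 0.96], "delta_pos": [0, 0, 0], "hand": 1}, {"dr": [0, 0, 0.96], "delta_pos": [0, 0, 0], "hand": 1}, {"dr": [0, 0, 0.96], "delta_pos": [0, 0, 0], "hand": 1}, {"dr": [0, 0, 0.96], "delta_pos": [0, 0, 0], "hand": 1}, {"dr": [0, 0, 0.96], "delta_pos": [0, 0, 0], "hand": 1}, {"dr": [0, 0, 0.96], "delta_pos": [0, 0, 0], "hand": 1}]}}

```text
time_s: 2.8
eef_pos: [525.0, -0.0, 231.3]
ee_rot: [-0.0, 0.968, -0.25, -0.0]
force: [-0.5, -0.2, -0.7]
grip_width: 0.998
```

```bash
cat >> h.py <<'E'
from scipy.spatial.transform import Rotation as R
def toolR(yaw,tilt):
    # tool x along yaw (deg), z down, then tilt about tool y (positive: back leans away from yaw dir)
    y=np.radians(yaw); X=np.array([np.cos(y),np.sin(y),0]); Z=np.array([0,0,-1.]); Y=np.cross(Z,X)
    return R.from_matrix(np.stack([X,Y,Z],1))*R.from_euler('y',tilt,degrees=True)
def cur():
    s=ctrl.sense(); q=s["ee_rot"]; return R.from_quat([q[1],q[2],q[3],q[0]]), np.array(s["eef_pos"]), s
def delta(Rt,pt,mult=True):
    Rc,pc,s=cur()
    rv=(Rc.inv()*Rt).as_rotvec(degrees=True)/10
    print("rot units",np.round(rv,3)," shift units (after rot)",np.round(Rt.inv().apply(pt-pc)/50,3)," (now axes)",np.round(Rc.inv().apply(pt-pc)/50,3))
    print("joints",np.round(s["joints"],2),"pos",np.round(pc,1),"F",np.round(s["force"],1),"w",round(s["grip_width"],3),"t",round(s["time_s"],2))
E
python3 - <<'E'
from h import *
Rt=toolR(-25.1,20); g=np.array([460,95.8,26.]); tz=Rt.apply([0,0,1]);tx=Rt.apply([1,0,0])
p=g+22.5*tz; print(p)
delta(Rt,p-100*tz)
E
```

```text
[466.96876233  92.53559318   4.85691603]
rot units [ 0.068  1.999 -0.386]  shift units (after rot) [-3.274 -1.184  1.627]  (now axes) [-2.595 -1.009  2.649]
joints [-0.22  0.31  1.5   0.    1.33  1.85] pos [525.   -0.  231.3] F [-0.5 -0.2 -0.7] w 0.998 t 2.8
```

>>> {"api": "servo_tool", "payload": {"motion": [{"dr": [0.02, 0.65, -0.13], "delta_pos": [0, 0, 0], "hand": 0.9}, {"dr": [0.02, 0.65, -0.13], "delta_pos": [0, 0, 0], "hand": 0.9}, {"dr": [0.02, 0.65, -0.13], "delta_pos": [0, 0, 0], "hand": 0.9}, {"dr": [0, 0, 0], "delta_pos": [0, 0, 0], "hand": 0.9}, {"dr": [0, 0, 0], "delta_pos": [-0.8, -0.3, 0.3], "hand": 0.9}, {"dr": [0, 0, 0], "delta_pos": [-0.8, -0.3, 0.3], "hand": 0.9}, {"dr": [0, 0, 0], "delta_pos": [-0.8, -0.3, 0.3], "hand": 0.9}, {"dr": [0, 0, 0], "delta_pos": [-0.7, -0.3, 0.3], "hand": 0.9}, {"dr": [0, 0, 0], "delta_pos": [0, 0, 0], "hand": 0.9}]}}

```text
time_s: 3.92
eef_pos: [437.9, 108.5, 120.3]
ee_rot: [0.039, 0.961, -0.217, 0.166]
force: [0.9, -0.0, 1.3]
grip_width: 0.898
```

```bash
python3 - <<'E'
from h import *
Rt=toolR(-25.1,20); g=np.array([460,95.8,26.]); tz=Rt.apply([0,0,1])
p=g+22.5*tz
c=get_calibration("wrist");im,d=capture("wrist"); cv2.imwrite("pics/w1.png",im[:,:,::-1]); P=cloud("wrist",d,c)
delta(Rt,p-60*tz); delta(Rt,p)
for o in outline_of("wrist","tray_grip"):
    q=P[o["pixels"]]; q=q[~np.isnan(q[:,0])]; print(o["score"],o["bbox"])
    t=q[(q[:,2]>28)&(q[:,2]<37)]; print(cv2.minAreaRect(t[:,:2].astype(np.float32)),np.median(t[:,2]))
    hk=q[q[:,2]>92];print(len(hk),hk.mean(0) if len(hk) else 0)
E
```

```text
rot units [ 0.022  0.017 -0.041]  shift units (after rot) [-0.206  0.043  1.209]  (now axes) [-0.202  0.04   1.21 ]
joints [ 0.08  0.18  2.04 -0.29  0.64  2.31] pos [439.3 107.9 121.6] F [-0.2 -0.5  0.2] w 0.894 t 3.98
rot units [ 0.022  0.017 -0.041]  shift units (after rot) [-0.206  0.043  2.409]  (now axes) [-0.199  0.035  2.41 ]
joints [ 0.08  0.18  2.04 -0.29  0.64  2.31] pos [439.3 107.9 121.6] F [-0.2 -0.5  0.2] w 0.894 t 3.98
0.6 [280.1, 99.4, 361.9, 360.5]
((451.5987243652344, 99.81495666503906), (46.52196502685547, 141.56344604492188), 65.13944244384766) 33.24784879313924
825 [524.78591211  66.06621761 104.15640024]
```

View pics/w1.png

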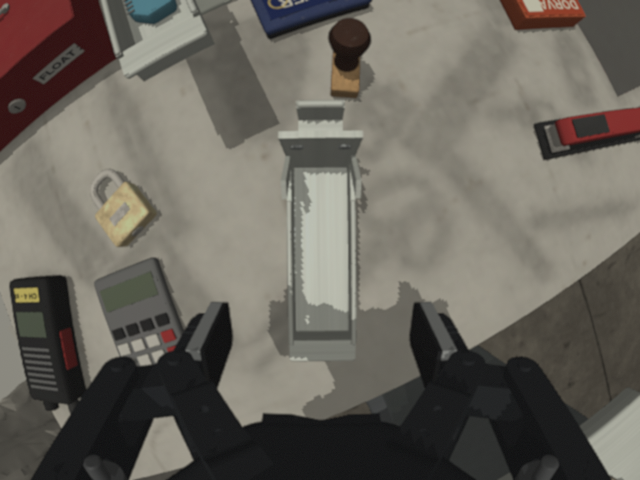

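>>> {"api": "servo_tool", "payload": {"motion": [{"dr": [0, 0, 0], "delta_pos": [-0.1, 0.02, 0.6], "hand": 0.9}, {"dr": [0, 0, 0], "delta_pos": [-0.1, 0.02, 0.6], "hand": 0.9}, {"dr": [0, 0, 0], "delta_pos": [0, 0, 0.5], "hand": 0.9}, {"dr": [0, 0, 0], "delta_pos": [0, 0, 0.3], "hand": 0.9}, {"dr": [0, 0, 0], "delta_pos": [0, 0, 0.1], "hand": 0.9}, {"dr": [0, 0, 0], "delta_pos": [0, 0, 0], "hand": 0.9}]}}

```text
time_s: 4.78
eef_pos: [474.0, 88.2, 23.6]
ee_rot: [0.039, 0.958, -0.223, 0.174]
force: [0.0, -0.0, -0.0]
grip_width: 0.9
```

```bash
python3 - <<'E'
from h import *
Rt=toolR(-25.1,20); g=np.array([460,95.8,26.]); tz=Rt.apply([0,0,1])
delta(Rt,g+22.5*tz)
E
```

```text
rot units [ 0.017 -0.056 -0.109]  shift units (after rot) [-0.282 -0.018  0.296]  (now axes) [-0.286 -0.013  0.293]
joints [ 0.03  0.43  2.05 -0.45  0.37  2.46] pos [474.   88.2  23.6] F [ 0. -0. -0.] w 0.9 t 4.78
```

>>> {"api": "servo_tool", "payload": {"motion": [{"dr": [0, -0.05, -0.1], "delta_pos": [-0.28, -0.02, 0.0], "hand": 0.9}, {"dr": [0, 0, 0], "delta_pos": [0, 0, 0.2], "hand": 0.9}, {"dr": [0, 0, 0], "delta_pos": [0, 0, 0.08], "hand": 0.9}, {"dr": [0, 0, 0], "delta_pos": [0, 0, 0], "hand": 0.9}]}}

```text
time_s: 5.28
eef_pos: [467.2, 93.2, 5.7]
ee_rot: [0.039, 0.961, -0.214, 0.171]
force: [-0.5, 0.4, 0.2]
grip_width: 0.904
```

```bash
python3 - <<'E'
from h import *
Rt=toolR(-25.1,20); g=np.array([460,95.8,26.]); tz=Rt.apply([0,0,1])
delta(Rt,g+22.5*tz)
im,d=capture("wrist"); cv2.imwrite("pics/w2.png",im[:,:,::-1]);im,d=capture("scene"); cv2.imwrite("pics/s2.png",cv2.resize(im[200:380,140:380,::-1],None,fx=3,fy=3))
E
```

```text
rot units [ 0.012 -0.015 -0.003]  shift units (after rot) [-0.004  0.015  0.017]  (now axes) [-0.004  0.015  0.017]
joints [ 0.04  0.46  2.07 -0.51  0.34  2.51] pos [467.2  93.2   5.7] F [-0.5  0.4  0.2] w 0.904 t 5.28
```

View pics/w2.png

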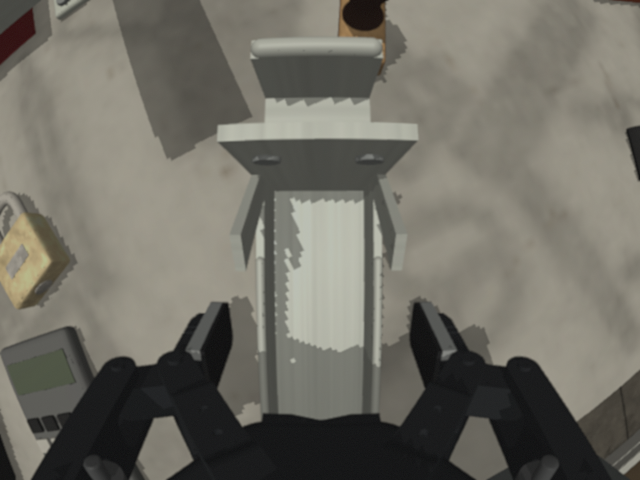

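View pics/s2.png

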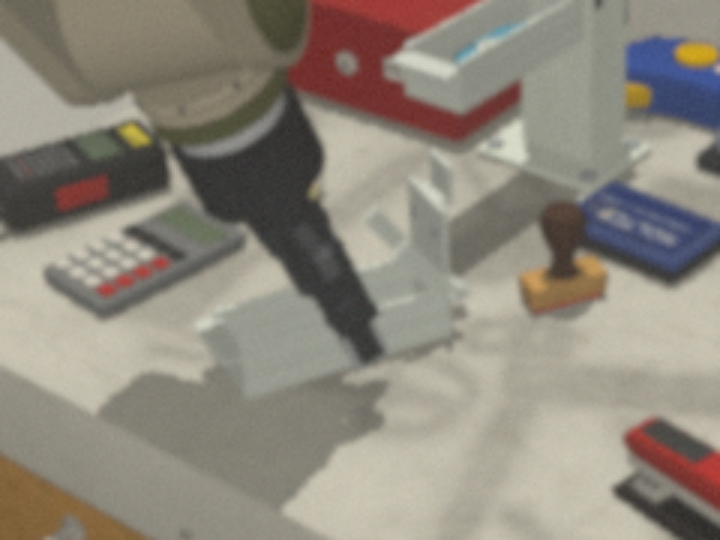

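>>> {"api": "servo_tool", "payload": {"motion": [{"dr": [0, 0, 0], "delta_pos": [0, 0, 0], "hand": 0.4}, {"dr": [0, 0, 0], "delta_pos": [0, 0, 0], "hand": 0.4}, {"dr": [0, 0, 0], "delta_pos": [0, 0, 0], "hand": 0.3}, {"dr": [0, 0, 0], "delta_pos": [0, 0, 0], "hand": 0.3}, {"dr": [0, 0, 0], "delta_pos": [0, 0, 0], "hand": 0.3}], "squeeze": 80}}

```text
time_s: 6.0
eef_pos: [467.3, 93.3, 6.6]
ee_rot: [0.039, 0.961, -0.214, 0.171]
force: [-0.5, 0.5, 0.3]
grip_width: 0.522
```

```bash
python3 - <<'E'
from h import *
delta(*cur()[:2])
E
```

```text
rot units [0. 0. 0.]  shift units (after rot) [0. 0. 0.]  (now axes) [0. 0. 0.]
joints [ 0.04  0.46  2.07 -0.51  0.34  2.5 ] pos [467.3  93.3   6.6] F [-0.5  0.5  0.3] w 0.522 t 6.0
```

>>> {"api": "servo_tool", "payload": {"motion": [{"dr": [0, 0, 0], "delta_pos": [0.1, 0, -0.28], "hand": 0.3}, {"dr": [0, 0, 0], "delta_pos": [0.2, 0, -0.56], "hand": 0.3}, {"dr": [0, 0, 0], "delta_pos": [0.2, 0, -0.56], "hand": 0.3}, {"dr": [0, 0, 0], "delta_pos": [0.2, 0, -0.56], "hand": 0.3}, {"dr": [0, 0, 0], "delta_pos": [0.2, 0, -0.56], "hand": 0.3}, {"dr": [0, 0, 0], "delta_pos": [0.1, 0, -0.28], "hand": 0.3}, {"dr": [0, 0, 0], "delta_pos": [0, 0, 0], "hand": 0.3}]}}

```text
time_s: 6.88
eef_pos: [463.9, 94.0, 157.2]
ee_rot: [0.039, 0.962, -0.215, 0.167]
force: [-0.5, 0.4, -2.6]
grip_width: 0.522
```

```bash
cat >> h.py <<'E'
# tray in tool frame at grasp
def tray_pose_from_tool(Rc,pc,Tg):
    Rr,t=Tg; return Rc*Rr, pc+Rc.apply(t)
def toolT(tray_R,tray_p,Tg):
    Rr,t=Tg; Rc=tray_R*Rr.inv(); return Rc, tray_p-Rc.apply(t)
def trayR(yaw,raise_):
    # front raised: rotate about tray y positive -> x goes to -z
    return R.from_euler('z',yaw,degrees=True)*R.from_euler('y',raise_,degrees=True)
def mk(Rg,pg,tR,tp): return Rg.inv()*tR, Rg.inv().apply(np.array(tp)-pg)
TG=mk(R.from_quat([0.961,-0.214,0.171,0.039]),np.array([467.3,93.3,6.6]),trayR(-25.1,0),[460,95.8,0])
CORN=np.array([66,0,84.])
def tool_for_corner(slot,pyaw,xz,raise_,y=0,Tg=None):
    Tg=Tg or TG; Rp=R.from_euler('z',pyaw,degrees=True)
    c=np.array(slot)+Rp.apply([xz[0],y,xz[1]]); tR=trayR(pyaw,raise_)
    return toolT(tR,c-tR.apply(CORN),Tg)
E
python3 - <<'E'
from h import *
slot=[721,-121,184]
im,d=capture("wrist"); cv2.imwrite("pics/w3.png",im[:,:,::-1])
print(tool_for_corner(slot,-2,(-100,-8),40)[1]); delta(*tool_for_corner(slot,-2,(-100,-8),40))
E
```

```text
[ 526.71325428 -113.38211596  154.20122166]
rot units [ 0.016 -3.886 -2.371]  shift units (after rot) [ 1.339  4.102 -0.426]  (now axes) [2.719 3.214 1.038]
joints [ 0.04  0.16  1.95 -0.24  0.74  2.2 ] pos [463.5  94.  156.5] F [-0.3 -0.4 -3.1] w 0.524 t 6.92
```

View pics/w3.png

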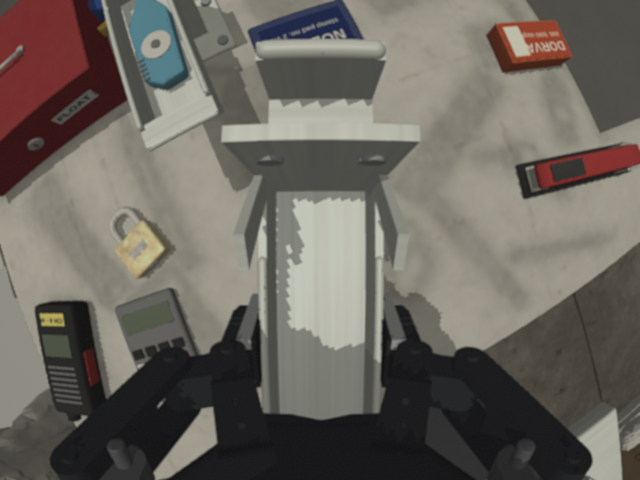

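>>> {"api": "servo_tool", "payload": {"motion": [{"dr": [0, 0, 0], "delta_pos": [0.27, 0.32, 0.1], "hand": 0.3}, {"dr": [0, 0, 0], "delta_pos": [0.54, 0.64, 0.2], "hand": 0.3}, {"dr": [0, 0, 0], "delta_pos": [0.54, 0.64, 0.2], "hand": 0.3}, {"dr": [0, 0, 0], "delta_pos": [0.54, 0.64, 0.2], "hand": 0.3}, {"dr": [0, 0, 0], "delta_pos": [0.54, 0.64, 0.2], "hand": 0.3}, {"dr": [0, 0, 0], "delta_pos": [0.27, 0.32, 0.1], "hand": 0.3}, {"dr": [0, -0.38, -0.25], "delta_pos": [0, 0, 0], "hand": 0.3}, {"dr": [0, -0.78, -0.48], "delta_pos": [0, 0, 0], "hand": 0.3}, {"dr": [0, -0.78, -0.48], "delta_pos": [0, 0, 0], "hand": 0.3}, {"dr": [0, -0.78, -0.48], "delta_pos": [0, 0, 0], "hand": 0.3}, {"dr": [0, -0.78, -0.48], "delta_pos": [0, 0, 0], "hand": 0.3}, {"dr": [0, -0.38, -0.25], "delta_pos": [0, 0, 0], "hand": 0.3}, {"dr": [0, 0, 0], "delta_pos": [0, 0, 0], "hand": 0.3}]}}

```text
time_s: 8.55
eef_pos: [520.1, -118.4, 135.7]
ee_rot: [-0.006, 0.98, -0.007, -0.197]
force: [-0.1, 0.2, -2.0]
grip_width: 0.528
```

```bash
python3 - <<'E'
from h import *
slot=[721,-121,184]
c=get_calibration("wrist");im,d=capture("wrist"); cv2.imwrite("pics/w4.png",im[:,:,::-1]); np.save("pics/w4P.npy",cloud("wrist",d,c)); np.save("pics/w4.npy",im)
delta(*tool_for_corner(slot,-2,(-100,-8),40))
im,d=capture("scene"); cv2.imwrite("pics/s4.png",im[:,:,::-1])
E
```

```text
rot units [-0.016  0.283  0.109]  shift units (after rot) [ 0.003 -0.104 -0.388]  (now axes) [-0.014 -0.106 -0.387]
joints [-0.38  0.64  1.3  -0.13  1.57  1.23] pos [ 519.8 -118.4  136. ] F [ 0.5 -0.1 -3.1] w 0.523 t 8.6
```

View pics/w4.png

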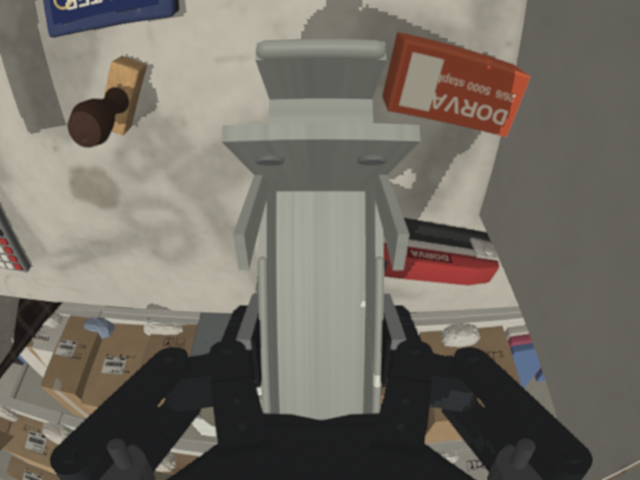

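View pics/s4.png

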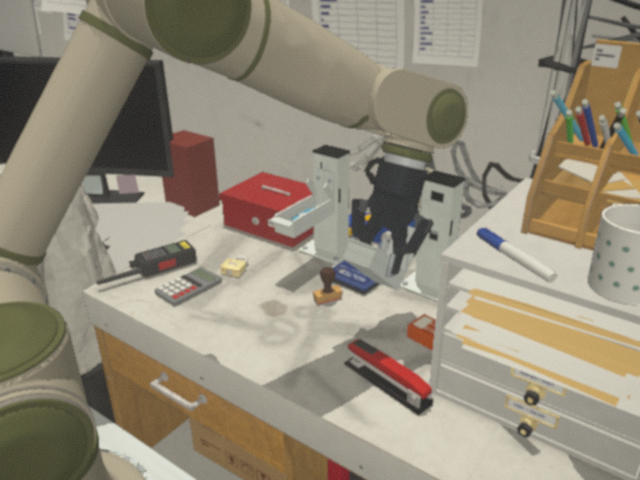

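>>> {"api": "servo_tool", "payload": {"motion": [{"dr": [0, 0.2, 0], "delta_pos": [-0.2, -0.4, -0.5], "hand": 0.3}, {"dr": [0, 0, 0], "delta_pos": [-0.24, -0.5, -0.57], "hand": 0.3}, {"dr": [0, 0, 0], "delta_pos": [-0.24, -0.5, -0.57], "hand": 0.3}, {"dr": [0, 0, 0], "delta_pos": [-0.24, -0.5, -0.57], "hand": 0.3}, {"dr": [0, 0.4, 0], "delta_pos": [0, 0, 0], "hand": 0.3}, {"dr": [0, 0.8, 0], "delta_pos": [0, 0, 0], "hand": 0.3}, {"dr": [0, 0.8, 0], "delta_pos": [0, 0, 0], "hand": 0.3}, {"dr": [0, 0.8, 0], "delta_pos": [0, 0, 0], "hand": 0.3}, {"dr": [0, 0.8, 0], "delta_pos": [0, 0, 0], "hand": 0.3}, {"dr": [0, 0.8, 0], "delta_pos": [0, 0, 0], "hand": 0.3}, {"dr": [0, 0.8, 0], "delta_pos": [0, 0, 0], "hand": 0.3}, {"dr": [0, 0.4, 0], "delta_pos": [0, 0, 0], "hand": 0.3}, {"dr": [0, 0, 0], "delta_pos": [0, 0, 0], "hand": 0.3}, {"dr": [0, 0, 0], "delta_pos": [0, 0, 0], "hand": 0.3}]}}

```text
time_s: 10.4
eef_pos: [510.3, -21.5, 262.1]
ee_rot: [0.004, 0.945, -0.017, 0.326]
force: [0.1, -0.4, -3.2]
grip_width: 0.523
```

```bash
python3 - <<'E'
from h import *
Rc,pc,s=cur(); c=get_calibration("wrist");im,d=capture("wrist"); cv2.imwrite("pics/w5.png",im[:,:,::-1]); P=cloud("wrist",d,c); np.save("pics/w5P.npy",P); np.save("pics/w5.npy",im)
np.savez("pics/w5c.npz",K=c["camera_matrix"],T=c["T"],pc=pc,q=Rc.as_quat())
print(s["joints"].round(2),pc)
for o in outline_of("wrist","post"): print(o["score"],o["bbox"])
E
```

```text
[-0.38 -0.06  1.99  0.38  0.61  0.98] [510.32480056 -21.45554156 262.12435083]
0.62 [370.7, 10.0, 466.5, 188.4]
```

View pics/w5.png

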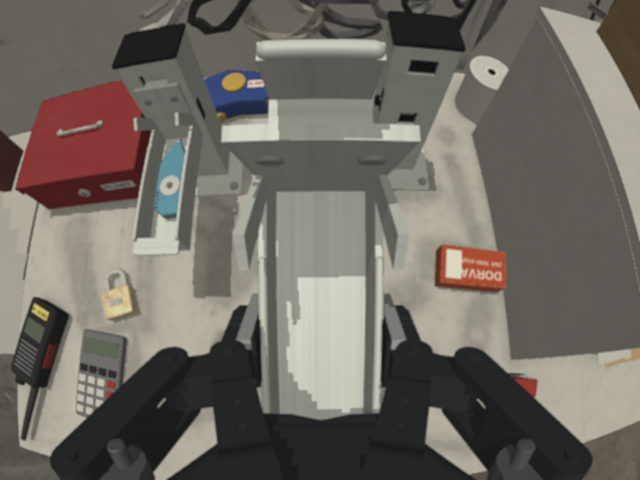

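```bash
python3 - <<'E'
import numpy as np,cv2
im=np.load("pics/w5.npy"); cr=im[0:200,210:480]
cv2.imwrite("pics/c5.png",cv2.resize(cr[:,:,::-1],None,fx=2.96,fy=2.96,interpolation=cv2.INTER_CUBIC))
E
```

```text
(no output)
```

View pics/c5.png

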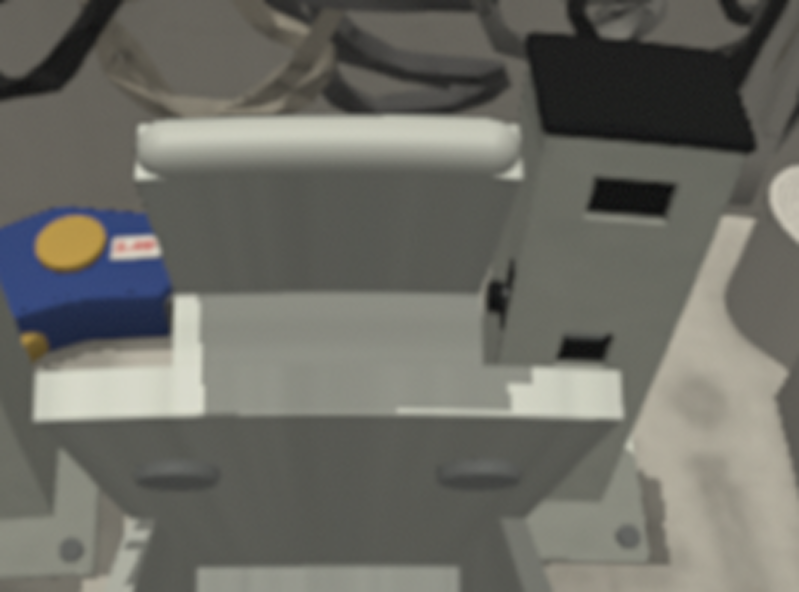

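```bash
python3 - <<'E'
from h import *
P=np.load("pics/w5P.npy"); f=np.load("pics/w5c.npz"); c={"camera_matrix":f["K"],"T":f["T"]}
K,T=f["K"],f["T"]
# face plane: points in the face region
m=np.zeros((480,640),bool)
cv2_poly=np.array([[400,52],[452,57],[435,130],[420,115],[395,100],[392,60]])
mm=np.zeros((480,640),np.uint8); cv2.fillPoly(mm,[cv2_poly],1)
q=P[(mm>0)]; q=q[~np.isnan(q[:,0])]; q=q[(q[:,2]>80)&(q[:,2]<222)&(q[:,0]<732)&(q[:,0]>705)]
for it in range(5):
    ce=np.median(q,0); u,s,vt=np.linalg.svd(q-q.mean(0)); n=vt[2]; n*=np.sign(n[0]); r=(q-q.mean(0))@n; q=q[abs(r)<2.5*max(0.5,np.std(r))]
print("n",n,"yaw",np.degrees(np.arctan2(n[1],n[0])),"pitch",np.degrees(np.arcsin(n[2])),"c",q.mean(0),len(q),np.std(r))
cen=q.mean(0)
def ray(u,v):
    x=(u-K[0,2])/K[0,0];y=(v-K[1,2])/K[1,1]; r=np.hypot(x,y); d=np.array([x*np.sin(r)/r,y*np.sin(r)/r,np.cos(r)]); return T[:3,:3]@d
nn=np.array([n[0],n[1],0]);nn/=np.linalg.norm(nn); e=np.array([-nn[1],nn[0],0])
def hit(u,v):
    d=ray(u,v); o=T[:3,3]; return o+d*((cen-o)@nn)/(d@nn)
import sys
# intensity profile: rectify face
W=np.zeros((230*4,80*4,3),np.uint8)
c0=hit(423,67); print("upper slot approx",c0)
im=np.load("pics/w5.npy")
zz,yy=np.mgrid[230:0:-0.25,40:-40:-0.25]
base=cen+(np.array([720,-121,0])-cen)@e*e
pts=base[None,None]+yy[...,None]*e; pts[...,2]=zz
uv=proj("wrist",pts.reshape(-1,3),c).reshape(zz.shape+(2,)).astype(np.float32)
rect=cv2.remap(im,uv[...,0],uv[...,1],cv2.INTER_CUBIC); cv2.imwrite("pics/rect5.png",rect[:600,:,::-1]); np.save("pics/rect5.npy",rect)
print("base",base,e,nn)
E
```

```text
n [ 9.99444666e-01 -3.33206447e-02 -3.08247878e-04] yaw -1.9094858547918239 pitch -0.01766130275215772 c [ 721.50281261 -122.89882566  169.59111939] 2654 0.5740499949270218
upper slot approx [ 721.61115981 -119.64897773  194.36503425]
base [ 721.56437905 -121.05215508  169.59111939] [0.03332065 0.99944471 0.        ] [ 0.99944471 -0.03332065  0.        ]
```

View pics/rect5.png

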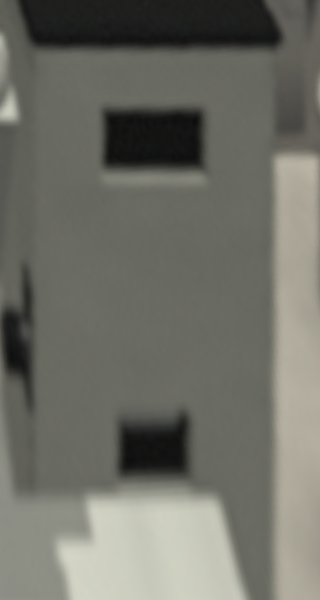

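```bash
python3 - <<'E'
from h import *
P=np.load("pics/w5P.npy"); f=np.load("pics/w5c.npz"); c={"camera_matrix":f["K"],"T":f["T"]}
Rc=R.from_quat(f["q"]); tR,tp=tray_pose_from_tool(Rc,f["pc"],TG)
print("tray",tp,tR.as_euler('zyx',degrees=True))
pts=np.array([[72,-12,110],[76,-12,110],[72,12,110],[76,12,110],[66,-23,88],[66,23,88],[63,-23,88],[63,23,88],[66,12,88],[66,-12,88],[72,12,88],[72,-12,88],[-63,-23,34],[-63,23,34],[30,23,34],[30,-23,34]])
uv=proj("wrist",tp+tR.apply(pts),c); 
for a,b in zip(pts,uv): print(a,b.round(1))
im=np.load("pics/w5.npy")[:,:,::-1].copy()
big=cv2.resize(im[20:300,200:450],None,fx=2.1,fy=2.1,interpolation=cv2.INTER_CUBIC)
for p in uv: cv2.circle(big,tuple(int(v) for v in (p-[200,20])*2.1),3,(0,0,255),1)
cv2.imwrite("pics/o5.png",big)
# depth-based in tray frame
m=(P[...,0]>500)&(P[...,0]<700)
q=P[20:280,215:425].reshape(-1,3); l=tR.inv().apply(q-tp)
def st(name,mask):
    a=l[mask]; print(name,len(a),np.round(np.percentile(a,[1,50,99],axis=0),1).tolist() if len(a) else "")
ok=(abs(l[:,1])<30)&(l[:,0]>-60)&(l[:,0]<85)
st("tongue",ok&(l[:,2]>93)&(l[:,2]<120)); st("tip",ok&(l[:,2]>107)&(l[:,2]<116)); st("plate",ok&(l[:,2]>60)&(l[:,2]<86)&(l[:,0]>55)); st("platetop",ok&(l[:,2]>86)&(l[:,2]<91)&(l[:,0]>55)&(l[:,0]<69)); st("walltop",ok&(l[:,2]>31)&(l[:,2]<37)&(l[:,0]<25)); st("floor",ok&(l[:,2]>-5)&(l[:,2]<8)&(l[:,0]<50))
E
```

```text
tray [505.02972815 -22.06539801 253.48199679] [ -2.0691974  -17.90033053  -0.36219039]
[ 72 -12 110] [387.2  47.1]
[ 76 -12 110] [385.8  29.2]
[ 72  12 110] [253.8  46.9]
[ 76  12 110] [255.2  29. ]
[ 66 -23  88] [418.4 118.4]
[66 23 88] [222.3 118.1]
[ 63 -23  88] [419.2 130.4]
[63 23 88] [221.5 130.1]
[66 12 88] [268.3 116.2]
[ 66 -12  88] [372.4 116.3]
[72 12 88] [269.2  92.6]
[ 72 -12  88] [371.6  92.8]
[-63 -23  34] [374.2 477.2]
[-63  23  34] [265.7 477.1]
[30 23 34] [257.7 261.3]
[ 30 -23  34] [382.6 261.5]
tongue 6361 [[69.6, -11.7, 93.3], [70.4, 0.1, 106.0], [73.8, 11.7, 110.9]]
tip 2871 [[69.7, -11.6, 107.1], [71.2, -0.1, 109.4], [74.0, 11.6, 111.1]]
plate 3987 [[58.6, -22.7, 60.4], [60.2, 0.1, 75.4], [60.7, 22.5, 85.9]]
platetop 5708 [[60.0, -22.3, 86.2], [63.1, -0.1, 88.1], [68.9, 22.2, 89.5]]
walltop 82 [[23.5, -23.0, 31.8], [24.3, -0.1, 35.3], [25.0, 22.8, 36.5]]
floor 6007 [[20.6, -20.2, 1.6], [35.0, -0.4, 3.1], [49.8, 19.7, 6.3]]
```

View pics/o5.png

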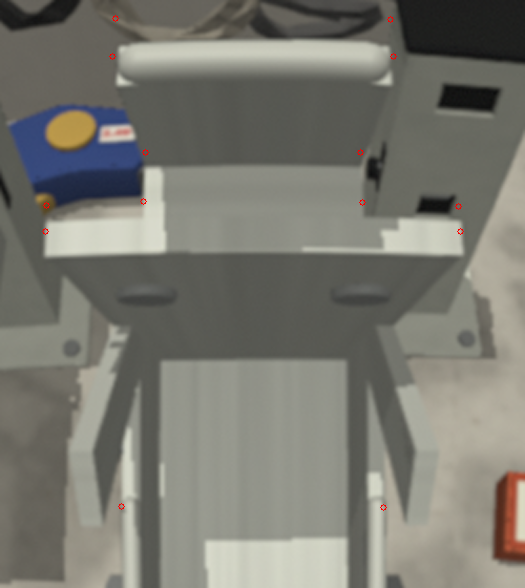

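```bash
python3 - <<'E'
from h import *
P=np.load("pics/w5P.npy"); f=np.load("pics/w5c.npz")
Rc=R.from_quat(f["q"]); tR,tp=tray_pose_from_tool(Rc,f["pc"],TG)
q=P[20:420,215:425].reshape(-1,3); l=tR.inv().apply(q-tp); l=l[~np.isnan(l[:,0])]
def fit(name,m,dep,ind):
    a=l[m]
    for _ in range(4):
        A=np.c_[a[:,ind],np.ones(len(a))]; s=np.linalg.lstsq(A,a[:,dep],rcond=None)[0]; r=a[:,dep]-A@s; a=a[abs(r)<2*max(.3,r.std())]
    print(name,len(a),s.round(3),"std",r.std().round(2), a.min(0).round(1),a.max(0).round(1))
fit("tongue",(abs(l[:,1])<10)&(l[:,2]>92)&(l[:,2]<105)&(abs(l[:,0]-70)<3),0,[1,2])
fit("plate",(abs(l[:,1])<20)&(l[:,2]>40)&(l[:,2]<86)&(abs(l[:,0]-60)<4),0,[1,2])
fit("floor",(abs(l[:,1])<17)&(l[:,0]>-40)&(l[:,0]<50)&(abs(l[:,2]-3)<3),2,[0,1])
for x0 in range(-40,60,15):
    a=l[(abs(l[:,1])<15)&(abs(l[:,0]-x0)<7)&(l[:,2]<12)]; print(x0,np.median(a[:,2]))
for x0 in range(-30,30,10):
    a=l[(abs(abs(l[:,1])-22)<2)&(abs(l[:,0]-x0)<5)&(l[:,2]>25)&(l[:,2]<45)]; print("wall",x0,len(a),np.percentile(a[:,2],[50,90]) if len(a) else 0)
E
```

```text
tongue 2437 [-2.0000e-03 -3.0000e-03  7.0501e+01] std 0.26 [ 69.6 -10.   92. ] [ 70.9  10.  105. ]
plate 4491 [-4.0000e-03 -0.0000e+00  6.0277e+01] std 0.18 [ 59.6 -20.   40. ] [60.8 20.  86. ]
floor 12403 [-0.000e+00  1.000e-03  3.095e+00] std 0.5 [-40.  -17.    2.1] [49.9 17.   4.1]
-40 3.0624332780492307
-25 3.08767156470999
-10 3.0953485490830004
5 3.1148539203379833
20 3.0866613518643553
35 3.077907664352893
50 3.092846459278321
wall -30 188 [35.21506141 36.25057386]
wall -20 463 [35.49970197 37.03407077]
wall -10 737 [36.41596253 43.28460812]
wall 0 678 [36.04337714 43.81857653]
wall 10 662 [35.60251758 40.96026799]
wall 20 522 [35.33083617 36.30156461]
```

```bash
cat >> h.py <<'E'
TG=(TG[0], TG[1]+TG[0].apply([-1.75,0,0.3]))
SLOT=np.array([721.6,-119.65,184.0]); PY=-1.91
def corner():
    Rc,pc,s=cur(); tR,tp=tray_pose_from_tool(Rc,pc,TG); Rp=R.from_euler('z',PY,degrees=True)
    c=Rp.inv().apply(tp+tR.apply(CORN)-SLOT); h=Rp.inv().apply(tp+tR.apply([74,0,110])-SLOT)
    e=(Rp.inv()*tR).as_euler('zyx',degrees=True)
    print("corner",c.round(2),"hook",h.round(2),"yaw,raise,roll",e.round(2),"F",np.round(s["force"],1),"M",np.round(s["wrist_torque"],2),"t",round(s["time_s"],2),"j",s["joints"].round(2),"w",round(s["grip_width"],3))
def go(x,z,r,y=0): print((x,z,r)); delta(*tool_for_corner(SLOT,PY,(x,z),r,y))
E
python3 - <<'E'
from h import *
corner(); go(-90,-8,40)
E
```

```text
corner [-184.22   89.86  169.36] hook [-184.6    89.73  196.56] yaw,raise,roll [ -0.03 -17.91   0.26] F [-0.5  0.2 -2.5] M [-0.    0.58  0.03] t 10.5 j [-0.38 -0.06  1.99  0.38  0.61  0.98] w 0.525
(-90, -8, 40)
rot units [-0.027 -5.791 -0.019]  shift units (after rot) [1.32  1.803 1.849]  (now axes) [-0.856  1.812  2.096]
joints [-0.38 -0.06  1.99  0.38  0.61  0.98] pos [510.6 -21.4 262. ] F [-0.5  0.2 -2.5] w 0.525 t 10.5
```

>>> {"api": "servo_tool", "payload": {"motion": [{"dr": [0, -0.4, 0], "delta_pos": [0, 0, 0], "hand": 0.3}, {"dr": [0, -0.85, 0], "delta_pos": [0, 0, 0], "hand": 0.3}, {"dr": [0, -0.85, 0], "delta_pos": [0, 0, 0], "hand": 0.3}, {"dr": [0, -0.85, 0], "delta_pos": [0, 0, 0], "hand": 0.3}, {"dr": [0, -0.85, 0], "delta_pos": [0, 0, 0], "hand": 0.3}, {"dr": [0, -0.85, 0], "delta_pos": [0, 0, 0], "hand": 0.3}, {"dr": [0, -0.7, 0], "delta_pos": [0, 0, 0], "hand": 0.3}, {"dr": [0, -0.2, 0], "delta_pos": [0, 0, 0], "hand": 0.3}, {"dr": [0, 0, 0], "delta_pos": [0.15, 0.25, 0.25], "hand": 0.3}, {"dr": [0, 0, 0], "delta_pos": [0.3, 0.45, 0.45], "hand": 0.3}, {"dr": [0, 0, 0], "delta_pos": [0.3, 0.45, 0.45], "hand": 0.3}, {"dr": [0, 0, 0], "delta_pos": [0.3, 0.4, 0.4], "hand": 0.3}, {"dr": [0, 0, 0], "delta_pos": [0.15, 0.2, 0.2], "hand": 0.3}, {"dr": [0, 0, 0], "delta_pos": [0, 0, 0], "hand": 0.3}, {"dr": [0, 0, 0], "delta_pos": [0, 0, 0], "hand": 0.3}]}}

```text
time_s: 12.38
eef_pos: [539.8, -117.5, 154.6]
ee_rot: [0.0, 0.986, -0.022, -0.164]
force: [0.1, 0.1, -2.7]
grip_width: 0.524
```

```bash
python3 - <<'E'
from h import *
corner(); go(-40,-8,40)
E
```

```text
corner [-88.9   -5.49  -4.78] hook [-66.3   -5.63  10.36] yaw,raise,roll [-0.73 39.08  0.13] F [ 0.1  0.1 -2.7] M [ 0.02 -0.27 -0.01] t 12.38 j [-0.37  0.63  1.26 -0.11  1.57  1.26] w 0.524
(-40, -8, 40)
rot units [ 0.012 -0.092 -0.064]  shift units (after rot) [ 0.924 -0.094 -0.296]  (now axes) [ 0.928 -0.103 -0.282]
joints [-0.37  0.63  1.26 -0.11  1.57  1.26] pos [ 539.8 -117.5  154.6] F [ 0.1  0.1 -2.7] w 0.524 t 12.38
```

>>> {"api": "servo_tool", "payload": {"motion": [{"dr": [0.01, -0.09, -0.06], "delta_pos": [0.3, -0.1, -0.1], "hand": 0.3}, {"dr": [0, 0, 0], "delta_pos": [0.3, 0, -0.1], "hand": 0.3}, {"dr": [0, 0, 0], "delta_pos": [0.3, 0, -0.1], "hand": 0.3}, {"dr": [0, 0, 0], "delta_pos": [0, 0, 0], "hand": 0.3}]}}

```text
time_s: 12.88
eef_pos: [589.5, -111.7, 157.9]
ee_rot: [-0.001, 0.986, -0.015, -0.169]
force: [-0.2, -0.2, -3.5]
grip_width: 0.521
```

```bash
python3 - <<'E'
from h import *
corner(); go(-26,-8,40); go(-11,7,40)
im,d=capture("side"); cv2.imwrite("pics/sd6.png",cv2.resize(im[180:340,330:530,::-1],None,fx=3.5,fy=3.5,interpolation=cv2.INTER_CUBIC))
im,d=capture("scene"); cv2.imwrite("pics/sc6.png",cv2.resize(im[130:310,340:540,::-1],None,fx=3.3,fy=3.3,interpolation=cv2.INTER_CUBIC))
E
```

```text
corner [-39.19   3.07  -2.34] hook [-16.44   3.17  12.57] yaw,raise,roll [ 0.21 39.64 -0.27] F [-0.2 -0.2 -3.5] M [-0.01 -0.24 -0.03] t 12.88 j [-0.34  0.74  1.06 -0.1   1.67  1.27] w 0.521
(-26, -8, 40)
rot units [ 0.018 -0.036  0.011]  shift units (after rot) [0.28  0.055 0.007]  (now axes) [0.28  0.056 0.009]
joints [-0.34  0.74  1.06 -0.1   1.67  1.27] pos [ 589.5 -111.7  157.9] F [-0.2 -0.2 -3.5] w 0.521 t 12.88
(-11, 7, 40)
rot units [ 0.018 -0.036  0.011]  shift units (after rot) [ 0.46   0.056 -0.377]  (now axes) [ 0.463  0.058 -0.374]
joints [-0.34  0.74  1.06 -0.1   1.67  1.27] pos [ 589.5 -111.7  157.9] F [-0.2 -0.2 -3.5] w 0.521 t 12.88
```

View pics/sd6.png

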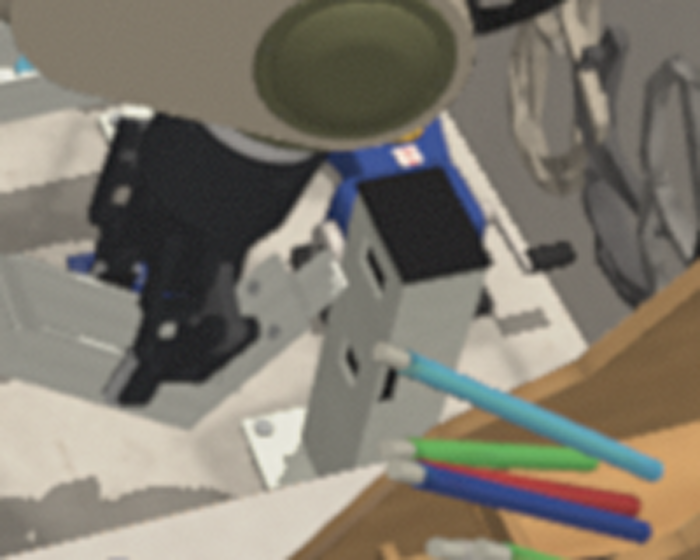

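View pics/sc6.png

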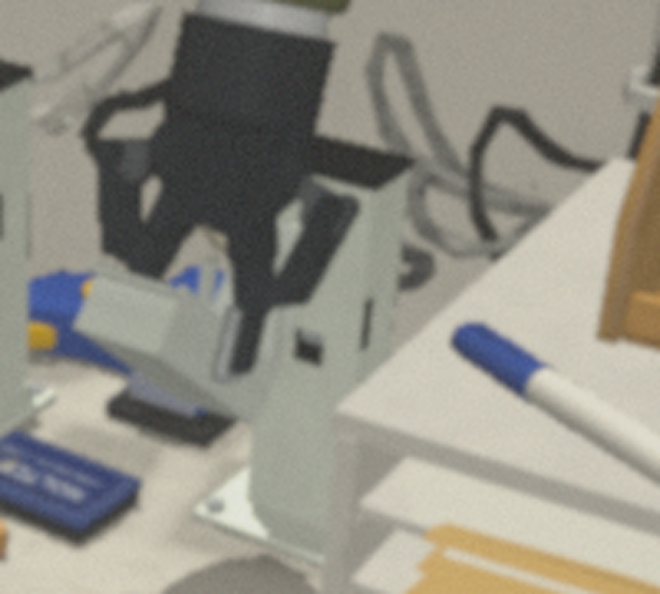

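>>> {"api": "servo_tool", "payload": {"motion": [{"dr": [0.02, -0.04, 0.01], "delta_pos": [0, 0.06, 0.1], "hand": 0.3}, {"dr": [0, 0, 0], "delta_pos": [0, 0, 0], "hand": 0.3}, {"dr": [0, 0, 0], "delta_pos": [0, 0, 0], "hand": 0.3}]}}

```text
time_s: 13.35
eef_pos: [585.9, -114.9, 153.6]
ee_rot: [-0.002, 0.985, -0.017, -0.173]
force: [0.4, -0.5, -2.2]
grip_width: 0.528
```

```bash
python3 - <<'E'
from h import *
corner(); go(-26,-8,40)
E
```

```text
corner [-42.48  -0.73  -7.41] hook [-19.61  -0.76   7.33] yaw,raise,roll [-0.07 40.11  0.08] F [ 0.4 -0.5 -2.2] M [ 0.01 -0.3   0.01] t 13.35 j [-0.34  0.74  1.07 -0.11  1.66  1.27] w 0.528
(-26, -8, 40)
rot units [-0.005  0.011 -0.004]  shift units (after rot) [ 0.316 -0.012 -0.097]  (now axes) [ 0.316 -0.013 -0.098]
joints [-0.34  0.74  1.07 -0.11  1.66  1.27] pos [ 585.9 -114.9  153.6] F [ 0.4 -0.5 -2.2] w 0.528 t 13.35
```

>>> {"api": "servo_tool", "payload": {"motion": [{"dr": [0, 0, 0], "delta_pos": [0.16, -0.01, -0.05], "hand": 0.3}, {"dr": [0, 0, 0], "delta_pos": [0.15, 0, -0.05], "hand": 0.3}, {"dr": [0, 0, 0], "delta_pos": [0, 0, 0], "hand": 0.3}, {"dr": [0, 0, 0], "delta_pos": [0, 0, 0], "hand": 0.3}]}}

```text
time_s: 13.85
eef_pos: [603.5, -114.9, 152.9]
ee_rot: [-0.002, 0.985, -0.017, -0.173]
force: [-0.7, 0.6, -1.6]
grip_width: 0.522
```

```bash
python3 - <<'E'
from h import *
corner(); go(-26,-8,40);go(-11,7,40)
im,d=capture("side"); cv2.imwrite("pics/sd7.png",cv2.resize(im[180:340,330:530,::-1],None,fx=3.5,fy=3.5,interpolation=cv2.INTER_CUBIC))
E
```

```text
corner [-24.85  -0.15  -8.15] hook [-1.99 -0.18  6.59] yaw,raise,roll [-0.06 40.1   0.07] F [-0.7  0.6 -1.6] M [ 0.03 -0.3  -0.04] t 13.85 j [-0.34  0.78  0.99 -0.1   1.7   1.27] w 0.522
(-26, -8, 40)
rot units [-0.005  0.01  -0.003]  shift units (after rot) [-0.021 -0.001  0.008]  (now axes) [-0.021 -0.001  0.008]
joints [-0.34  0.78  0.99 -0.1   1.7   1.27] pos [ 603.5 -114.9  152.9] F [-0.7  0.6 -1.6] w 0.522 t 13.85
(-11, 7, 40)
rot units [-0.005  0.01  -0.003]  shift units (after rot) [ 0.16  -0.001 -0.376]  (now axes) [ 0.159 -0.001 -0.376]
joints [-0.34  0.78  0.99 -0.1   1.7   1.27] pos [ 603.5 -114.9  152.9] F [-0.7  0.6 -1.6] w 0.522 t 13.85
```

View pics/sd7.png

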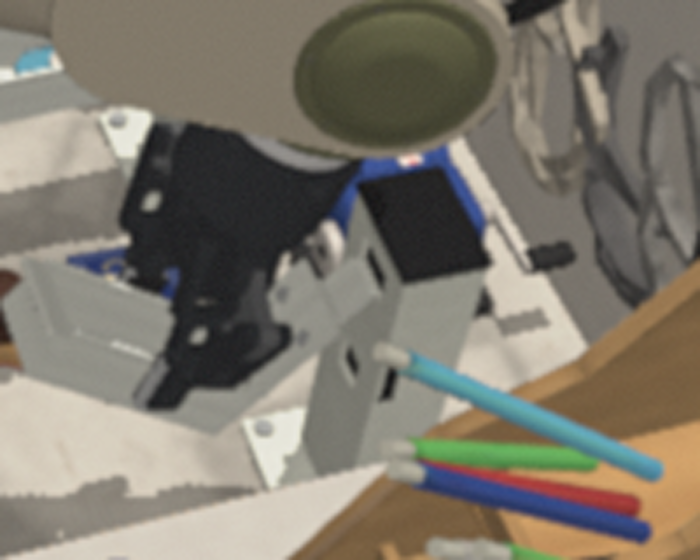

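>>> {"api": "servo_tool", "payload": {"motion": [{"dr": [0, 0, 0], "delta_pos": [0.04, 0, -0.13], "hand": 0.3}, {"dr": [0, 0, 0], "delta_pos": [0.05, 0, -0.12], "hand": 0.3}, {"dr": [0, 0, 0], "delta_pos": [0, 0, 0], "hand": 0.3}]}}

```text
time_s: 14.28
eef_pos: [612.6, -115.3, 164.3]
ee_rot: [-0.002, 0.985, -0.017, -0.172]
force: [0.1, -0.6, -2.6]
grip_width: 0.527
```

```bash
python3 - <<'E'
from h import *
corner();go(-11,7,40)
E
```

```text
corner [-15.77  -0.2    3.37] hook [ 7.08 -0.22 18.12] yaw,raise,roll [-0.07 40.06  0.06] F [ 0.1 -0.6 -2.6] M [ 0.05 -0.29 -0.06] t 14.28 j [-0.33  0.8   0.94 -0.1   1.74  1.27] w 0.527
(-11, 7, 40)
rot units [-0.004  0.006 -0.004]  shift units (after rot) [ 0.066 -0.002 -0.099]  (now axes) [ 0.066 -0.002 -0.099]
joints [-0.33  0.8   0.94 -0.1   1.74  1.27] pos [ 612.6 -115.3  164.3] F [ 0.1 -0.6 -2.6] w 0.527 t 14.28
```

>>> {"api": "servo_tool", "payload": {"motion": [{"dr": [0, 0, 0], "delta_pos": [0.066, 0, -0.1], "hand": 0.3}, {"dr": [0, 0, 0], "delta_pos": [0, 0, 0], "hand": 0.3}, {"dr": [0, 0, 0], "delta_pos": [0.03, 0, -0.07], "hand": 0.3}, {"dr": [0, 0, 0], "delta_pos": [0, 0, 0], "hand": 0.3}, {"dr": [0, 0, 0], "delta_pos": [0, 0, 0], "hand": 0.3}]}}

```text
time_s: 14.9
eef_pos: [620.4, -115.5, 170.9]
ee_rot: [-0.002, 0.985, -0.017, -0.173]
force: [-0.2, 0.8, -2.4]
grip_width: 0.523
```

```bash
python3 - <<'E'
from h import *
corner();go(-8,10,40)
E
```

```text
corner [-7.97 -0.18  9.92] hook [14.89 -0.21 24.66] yaw,raise,roll [-0.07 40.08  0.07] F [-0.2  0.8 -2.4] M [-0.02 -0.25  0.  ] t 14.9 j [-0.33  0.81  0.89 -0.1   1.77  1.27] w 0.523
(-8, 10, 40)
rot units [-0.004  0.008 -0.004]  shift units (after rot) [ 0.    -0.002  0.001]  (now axes) [ 0.    -0.002  0.001]
joints [-0.33  0.81  0.89 -0.1   1.77  1.27] pos [ 620.4 -115.5  170.9] F [-0.2  0.8 -2.4] w 0.523 t 14.9
```

Dead on, no contact. Next the inward legs.

>>> {"api": "servo_tool", "payload": {"motion": [{"dr": [0, 0, 0], "delta_pos": [0.1, 0, -0.015], "hand": 0.3}, {"dr": [0, 0, 0], "delta_pos": [0, 0, 0], "hand": 0.3}, {"dr": [0, 0, 0], "delta_pos": [0.05, 0, 0.02], "hand": 0.3}, {"dr": [0, 0, 0], "delta_pos": [0, 0, 0], "hand": 0.3}, {"dr": [0, 0, 0], "delta_pos": [0, 0, 0], "hand": 0.3}]}}

```text
time_s: 15.52
eef_pos: [625.9, -115.7, 168.1]
ee_rot: [-0.003, 0.984, -0.017, -0.176]
force: [-2.0, 0.8, -2.9]
grip_width: 0.525
```

```bash
python3 - <<'E'
from h import *
corner();go(0,7,40);go(-0.5,1,40)
E
```

```text
corner [-2.32 -0.28  6.47] hook [20.64 -0.33 21.05] yaw,raise,roll [-0.13 40.49  0.14] F [-2.   0.8 -2.9] M [ 0.03 -0.11  0.01] t 15.53 j [-0.33  0.83  0.86 -0.1   1.78  1.27] w 0.525
(0, 7, 40)
rot units [-0.009  0.049 -0.007]  shift units (after rot) [ 0.049 -0.002 -0.012]  (now axes) [ 0.049 -0.002 -0.013]
joints [-0.33  0.83  0.86 -0.1   1.78  1.27] pos [ 625.9 -115.7  168.1] F [-2.   0.8 -2.9] w 0.525 t 15.53
(-0.5, 1, 40)
rot units [-0.009  0.049 -0.007]  shift units (after rot) [ 0.08  -0.002  0.104]  (now axes) [ 0.081 -0.002  0.103]
joints [-0.33  0.83  0.86 -0.1   1.78  1.27] pos [ 625.9 -115.7  168.1] F [-2.   0.8 -2.9] w 0.525 t 15.53
```

```bash
cat >> h.py <<'E'
def swing(th): 
    t=np.radians(th); x=-4*np.sin(t)-0.5; return x,(3-x)*np.tan(t)+0.6
def plan(ths,f=None):
    Rc,pc,s=cur()
    for th in ths:
        x,z=(f or swing)(th); Rt,pt=tool_for_corner(SLOT,PY,(x,z),th)
        print(th,(round(x,2),round(z,2)),"dr",np.round((Rc.inv()*Rt).as_rotvec(degrees=True)/10,3),"dp",np.round(Rc.inv().apply(pt-pc)/50,3)); Rc,pc=Rt,pt
E
python3 - <<'E'
from h import *
plan([40,34,28,22,16,12])
E
```

```text
40 (np.float64(-3.07), np.float64(5.69)) dr [-0.009  0.049 -0.007] dp [ 0.    -0.002  0.033]
34 (np.float64(-2.74), np.float64(4.47)) dr [-0.     0.6    0.001] dp [ 0.135 -0.     0.182]
28 (np.float64(-2.38), np.float64(3.46)) dr [-0.     0.6    0.001] dp [ 0.132 -0.     0.179]
22 (np.float64(-2.0), np.float64(2.62)) dr [-0.     0.6    0.001] dp [ 0.13  -0.     0.177]
16 (np.float64(-1.6), np.float64(1.92)) dr [-0.     0.6    0.001] dp [ 0.129 -0.     0.175]
12 (np.float64(-1.33), np.float64(1.52)) dr [-0.     0.4    0.001] dp [ 0.083 -0.     0.117]
```

>>> {"api": "servo_tool", "payload": {"motion": [{"dr": [0, 0.05, 0], "delta_pos": [0, 0, 0.033], "hand": 0.3}, {"dr": [0, 0, 0], "delta_pos": [0, 0, 0], "hand": 0.3}, {"dr": [0, 0.3, 0], "delta_pos": [0.067, 0, 0.091], "hand": 0.3}, {"dr": [0, 0.3, 0], "delta_pos": [0.067, 0, 0.091], "hand": 0.3}, {"dr": [0, 0, 0], "delta_pos": [0, 0, 0], "hand": 0.3}, {"dr": [0, 0, 0], "delta_pos": [0, 0, 0], "hand": 0.3}]}}

```text
time_s: 16.27
eef_pos: [629.3, -115.9, 155.9]
ee_rot: [-0.001, 0.993, -0.017, -0.118]
force: [-1.6, -0.1, -2.9]
grip_width: 0.525
```

```bash
python3 - <<'E'
from h import *
corner(); plan([34,28,22,16,12])
E
```

```text
corner [-2.12 -0.27  5.12] hook [18.97 -0.31 22.3 ] yaw,raise,roll [-0.1  33.75  0.09] F [-1.6 -0.1 -2.9] M [ 0.   -0.11  0.  ] t 16.27 j [-0.34  0.77  0.99 -0.07  1.61  1.27] w 0.525
34 (np.float64(-2.74), np.float64(4.47)) dr [-0.006 -0.025 -0.007] dp [-0.014 -0.002  0.008]
28 (np.float64(-2.38), np.float64(3.46)) dr [-0.     0.6    0.001] dp [ 0.132 -0.     0.179]
22 (np.float64(-2.0), np.float64(2.62)) dr [-0.     0.6    0.001] dp [ 0.13  -0.     0.177]
16 (np.float64(-1.6), np.float64(1.92)) dr [-0.     0.6    0.001] dp [ 0.129 -0.     0.175]
12 (np.float64(-1.33), np.float64(1.52)) dr [-0.     0.4    0.001] dp [ 0.083 -0.     0.117]
```

>>> {"api": "servo_tool", "payload": {"motion": [{"dr": [0, 0, 0], "delta_pos": [-0.02, 0, 0.01], "hand": 0.3}, {"dr": [0, 0.3, 0], "delta_pos": [0.063, 0, 0.09], "hand": 0.3}, {"dr": [0, 0.3, 0], "delta_pos": [0.063, 0, 0.09], "hand": 0.3}, {"dr": [0, 0.3, 0], "delta_pos": [0.063, 0, 0.09], "hand": 0.3}, {"dr": [0, 0.3, 0], "delta_pos": [0.063, 0, 0.09], "hand": 0.3}, {"dr": [0, 0, 0], "delta_pos": [0, 0, 0], "hand": 0.3}, {"dr": [0, 0, 0], "delta_pos": [0, 0, 0], "hand": 0.3}]}}

```text
time_s: 17.15
eef_pos: [638.9, -116.3, 135.5]
ee_rot: [0.001, 1.0, -0.017, -0.012]
force: [0.3, 0.0, -3.4]
grip_width: 0.523
```

```bash
python3 - <<'E'
from h import *
corner(); plan([22,16,12])
E
```

```text
corner [-1.61 -0.25  2.97] hook [15.39 -0.26 24.21] yaw,raise,roll [-2.000e-02  2.156e+01  3.000e-02] F [ 0.3  0.  -3.4] M [ 0.01  0.01 -0.05] t 17.15 j [-0.36  0.68  1.18 -0.01  1.3   1.25] w 0.523
22 (np.float64(-2.0), np.float64(2.62)) dr [-0.002 -0.044 -0.002] dp [-0.016 -0.004 -0.005]
16 (np.float64(-1.6), np.float64(1.92)) dr [-0.     0.6    0.001] dp [ 0.129 -0.     0.175]
12 (np.float64(-1.33), np.float64(1.52)) dr [-0.     0.4    0.001] dp [ 0.083 -0.     0.117]
```

>>> {"api": "servo_tool", "payload": {"motion": [{"dr": [0, 0.28, 0], "delta_pos": [0.055, 0, 0.085], "hand": 0.3}, {"dr": [0, 0.28, 0], "delta_pos": [0.06, 0, 0.085], "hand": 0.3}, {"dr": [0, 0.28, 0], "delta_pos": [0.06, 0, 0.085], "hand": 0.3}, {"dr": [0, 0, 0], "delta_pos": [0, 0, 0], "hand": 0.3}, {"dr": [0, 0, 0], "delta_pos": [0, 0, 0], "hand": 0.3}]}}

```text
time_s: 17.77
eef_pos: [647.8, -116.6, 123.0]
ee_rot: [0.002, 0.998, -0.016, 0.06]
force: [-2.4, -0.1, -2.3]
grip_width: 0.526
```

```bash
python3 - <<'E'
from h import *
corner(); plan([12,10])
im,d=capture("side"); cv2.imwrite("pics/sd8.png",cv2.resize(im[180:340,330:530,::-1],None,fx=3.5,fy=3.5,interpolation=cv2.INTER_CUBIC))
E
```

```text
corner [-0.84 -0.26  1.51] hook [12.95 -0.27 24.96] yaw,raise,roll [ 0.04 13.35  0.02] F [-2.4 -0.1 -2.3] M [ 0.04  0.35 -0.09] t 17.77 j [-0.37  0.63  1.3   0.04  1.09  1.21] w 0.526
12 (np.float64(-1.33), np.float64(1.52)) dr [-0.003  0.135  0.003] dp [ 0.016 -0.006  0.036]
10 (np.float64(-1.19), np.float64(1.34)) dr [-0.   0.2  0. ] dp [ 0.04  -0.     0.059]
```

View pics/sd8.png

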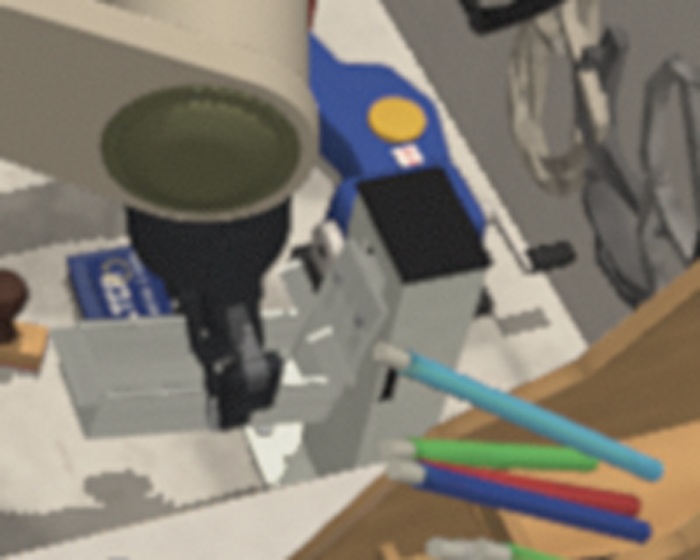

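>>> {"api": "servo_tool", "payload": {"motion": [{"dr": [0, 0.25, 0], "delta_pos": [0.03, 0, 0.08], "hand": 0.3}, {"dr": [0, 0, 0], "delta_pos": [0, 0, 0], "hand": 0.3}, {"dr": [0, 0, 0], "delta_pos": [0, 0, 0], "hand": 0.3}]}}

```text
time_s: 18.2
eef_pos: [650.7, -116.8, 119.8]
ee_rot: [0.002, 0.997, -0.016, 0.082]
force: [-0.5, 0.3, -3.9]
grip_width: 0.528
```

```bash
python3 - <<'E'
from h import *
corner(); plan([10])
E
```

```text
corner [-0.79 -0.29  1.43] hook [11.95 -0.27 25.46] yaw,raise,roll [ 6.000e-02  1.084e+01 -1.000e-02] F [-0.5  0.3 -3.9] M [ 0.01  0.42 -0.03] t 18.2 j [-0.38  0.62  1.34  0.06  1.03  1.2 ] w 0.528
10 (np.float64(-1.19), np.float64(1.34)) dr [-0.001  0.084  0.006] dp [ 0.008 -0.007  0.024]
```

>>> {"api": "servo_tool", "payload": {"motion": [{"dr": [0, 0, 0], "delta_pos": [0, 0, 0.015], "hand": 0.3}, {"dr": [0, 0, 0], "delta_pos": [0, 0, 0], "hand": 0.57}, {"dr": [0, 0, 0], "delta_pos": [0, 0, 0], "hand": 0.62}, {"dr": [0, 0, 0], "delta_pos": [0, 0, 0], "hand": 0.75}, {"dr": [0, 0, 0], "delta_pos": [0, 0, 0], "hand": 0.8}, {"dr": [0, 0, 0], "delta_pos": [0, 0, 0], "hand": 0.8}]}}

```text
time_s: 18.95
eef_pos: [652.2, -117.2, 120.8]
ee_rot: [0.003, 0.996, -0.016, 0.083]
force: [-0.3, -0.9, 0.4]
grip_width: 0.801
```

```bash
python3 - <<'E'
from h import *
corner()
im,d=capture("side"); cv2.imwrite("pics/sd9.png",cv2.resize(im[180:340,330:530,::-1],None,fx=3.5,fy=3.5,interpolation=cv2.INTER_CUBIC))
c=get_calibration("wrist"); im,d=capture("wrist"); cv2.imwrite("pics/w9.png",im[:,:,::-1])
E
```

```text
corner [ 0.52 -0.53  2.73] hook [13.19 -0.48 26.8 ] yaw,raise,roll [ 0.07 10.66 -0.09] F [-0.3 -0.9  0.4] M [0.02 0.11 0.02] t 18.95 j [-0.37  0.62  1.33  0.06  1.03  1.2 ] w 0.801
```

View pics/sd9.png

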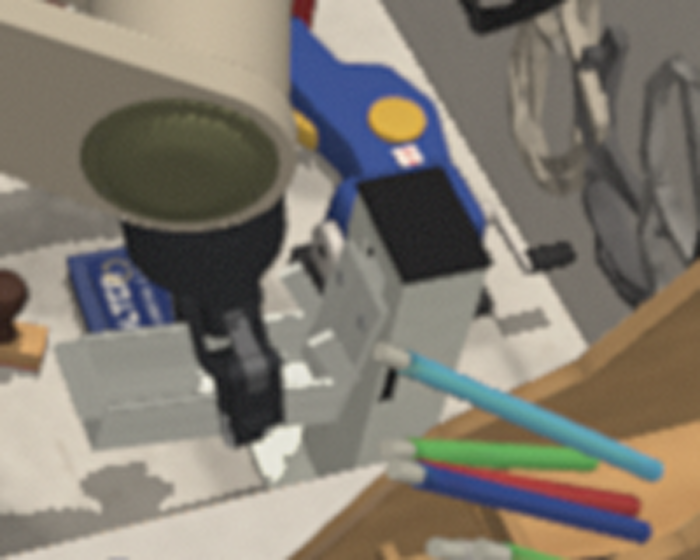

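View pics/w9.png

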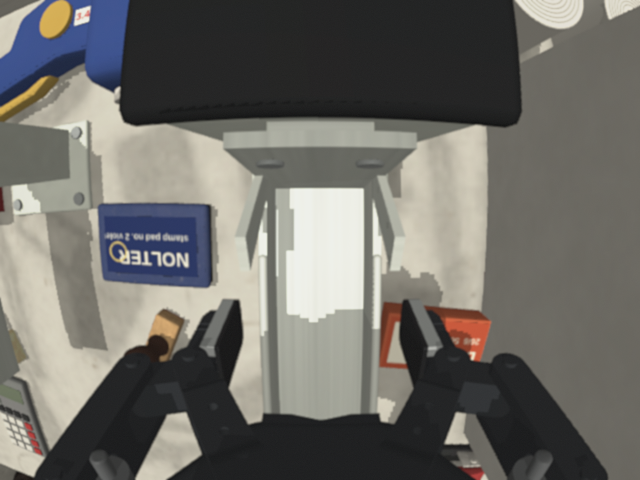

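>>> {"api": "servo_tool", "payload": {"motion": [{"dr": [0, 0, 0], "delta_pos": [0, 0, -0.2], "hand": 0.8}, {"dr": [0, 0, 0], "delta_pos": [0, 0, -0.5], "hand": 0.8}, {"dr": [0, 0, 0], "delta_pos": [0, 0, -0.5], "hand": 0.8}, {"dr": [0, 0, 0], "delta_pos": [0, 0, -0.5], "hand": 0.8}, {"dr": [0, 0, 0], "delta_pos": [0, 0, -0.3], "hand": 0.5}, {"dr": [0, -0.5, 0], "delta_pos": [-0.3, 0, 0], "hand": 0}, {"dr": [0, -0.45, 0], "delta_pos": [-0.4, 0, 0], "hand": 0}, {"dr": [0, 0, 0], "delta_pos": [-0.3, 0, 0], "hand": 0}, {"dr": [0, 0, 0], "delta_pos": [0, 0, 0], "hand": 0}, {"dr": [0, 0, 0], "delta_pos": [0, 0, 0], "hand": 0}]}}

```text
time_s: 20.3
eef_pos: [583.8, -114.7, 222.3]
ee_rot: [0.002, 1.0, -0.016, -0.001]
force: [0.7, 1.0, -0.9]
grip_width: -0.003
```

```bash
python3 - <<'E'
from h import *
Rp=R.from_euler('z',PY,degrees=True); t=SLOT+Rp.apply([-146,0,0]); t[2]=175
delta(toolR(PY,0),t)
c=get_calibration("wrist"); im,d=capture("wrist"); cv2.imwrite("pics/w10.png",im[:,:,::-1])
P=cloud("wrist",d,c); l=Rp.inv().apply(P.reshape(-1,3)-SLOT)
m=(abs(l[:,1])<18)&(l[:,0]>-170)&(l[:,0]<-20)&(l[:,2]>-90)
for x in range(-165,-10,10):
    a=l[m&(abs(l[:,0]-x)<5)]; print(x,len(a),np.percentile(a[:,2],[10,50,90]).round(1) if len(a) else "")
im,d=capture("side"); cv2.imwrite("pics/sd10.png",cv2.resize(im[180:340,330:530,::-1],None,fx=3.5,fy=3.5,interpolation=cv2.INTER_CUBIC))
E
```

```text
rot units [0.022 0.015 0.004]  shift units (after rot) [-0.163  0.006  0.946]  (now axes) [-0.161  0.003  0.947]
joints [-0.39  0.48  1.29 -0.    1.38  1.22] pos [ 583.8 -114.7  222.3] F [ 0.7  1.  -0.9] w -0.003 t 20.3
-165 0 
-155 161 [-31.1 -30.3 -29.6]
-145 1627 [-32.5 -30.4  88.7]
-135 3538 [-60.8  53.4  85.4]
-125 16280 [ 62.8 113.  127.7]
-115 4628 [-63.7 133.8 138.1]
-105 789 [-66.4 -65.4 -64.5]
-95 796 [-68. -67. -66.]
-85 800 [-69.6 -68.6 -67.5]
-75 805 [-71.2 -70.2 -69. ]
-65 799 [-72.7 -71.7 -70.6]
-55 741 [-74.4 -73.3 -72.2]
-45 787 [-75.8 -74.7 -73.6]
-35 739 [-77.4 -76.4 -75.4]
-25 740 [-79.  -78.  -76.8]
-15 0
```

View pics/sd10.png

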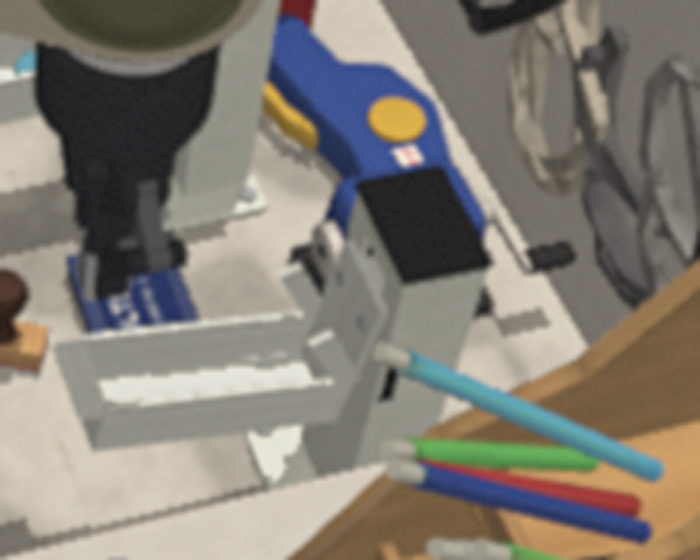

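View pics/w10.png

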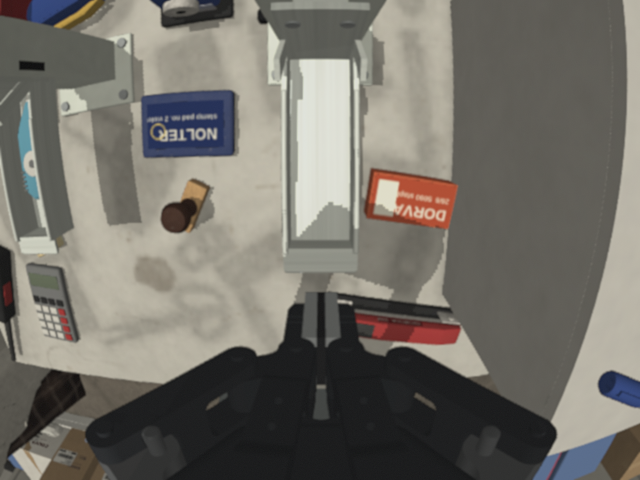

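>>> {"api": "servo_tool", "payload": {"motion": [{"dr": [0, 0, 0], "delta_pos": [-0.16, 0, 0.2], "hand": 0}, {"dr": [0, 0, 0], "delta_pos": [0, 0, 0.5], "hand": 0}, {"dr": [0, 0, 0], "delta_pos": [0, 0, 0.3], "hand": 0}, {"dr": [0, 0, 0], "delta_pos": [0, 0, 0], "hand": 0}, {"dr": [0, 0, 0], "delta_pos": [0, 0, 0], "hand": 0}]}}

```text
time_s: 21.02
eef_pos: [577.1, -114.9, 171.7]
ee_rot: [0.002, 1.0, -0.016, -0.0]
force: [-0.1, 0.5, 0.1]
grip_width: 0.002
```

```bash
cat >> h.py <<'E'
def tip():
    Rc,pc,s=cur(); Rp=R.from_euler('z',PY,degrees=True); print("tip rel slot",Rp.inv().apply(pc-SLOT).round(2),"z",pc[2].round(2),"F",s["force"].round(2),"t",round(s["time_s"],2))
E
python3 - <<'E'
from h import *
tip()
E
```

```text
tip rel slot [-1.4454e+02 -9.0000e-02 -1.2260e+01] z 171.74 F [-0.1   0.53  0.06] t 21.02
```

>>> {"api": "servo_tool", "payload": {"motion": [{"dr": [0, 0, 0], "delta_pos": [-0.03, 0, 0.14], "hand": 0}, {"dr": [0, 0, 0], "delta_pos": [0, 0, 0.13], "hand": 0}, {"dr": [0, 0, 0], "delta_pos": [0, 0, 0], "hand": 0}, {"dr": [0, 0, 0], "delta_pos": [0, 0, 0.06], "hand": 0}, {"dr": [0, 0, 0], "delta_pos": [0, 0, 0.06], "hand": 0}, {"dr": [0, 0, 0], "delta_pos": [0, 0, 0], "hand": 0}]}}

```text
time_s: 21.78
eef_pos: [576.3, -115.3, 152.9]
ee_rot: [0.003, 1.0, -0.016, 0.001]
force: [-0.6, 0.9, 1.2]
grip_width: 0.003
```

```bash
python3 - <<'E'
from h import *
tip()
E
```

```text
tip rel slot [-145.4    -0.49  -31.11] z 152.89 F [-0.61  0.86  1.18] t 21.77
```

Just touching the lip. Press down in small steps, watching the force.

>>> {"api": "servo_tool", "payload": {"motion": [{"dr": [0, 0, 0], "delta_pos": [0, 0, 0.08], "hand": 0}, {"dr": [0, 0, 0], "delta_pos": [0, 0, 0.08], "hand": 0}, {"dr": [0, 0, 0], "delta_pos": [0, 0, 0], "hand": 0}]}}

```text
time_s: 22.15
eef_pos: [576.9, -115.7, 146.6]
ee_rot: [0.004, 1.0, -0.016, 0.003]
force: [-1.1, -0.4, 1.0]
grip_width: -0.001
```

```bash
python3 - <<'E'
from h import *
tip()
E
```

```text
tip rel slot [-144.72   -0.91  -37.4 ] z 146.6 F [-1.06 -0.42  0.96] t 22.15
```

>>> {"api": "servo_tool", "payload": {"motion": [{"dr": [0, 0, 0], "delta_pos": [0, 0, 0.06], "hand": 0}, {"dr": [0, 0, 0], "delta_pos": [0, 0, 0.06], "hand": 0}, {"dr": [0, 0, 0], "delta_pos": [0, 0, 0], "hand": 0}]}}

```text
time_s: 22.52
eef_pos: [577.8, -116.0, 141.0]
ee_rot: [0.004, 1.0, -0.016, 0.004]
force: [0.1, 0.3, -0.7]
grip_width: -0.003
```

```bash
python3 - <<'E'
from h import *
tip()
E
```

```text
tip rel slot [-143.85   -1.11  -43.05] z 140.95 F [ 0.06  0.25 -0.68] t 22.52
```

```bash
python3 - <<'E'
from h import *
im,d=capture("side"); cv2.imwrite("pics/sd11.png",cv2.resize(im[180:340,330:530,::-1],None,fx=3.5,fy=3.5,interpolation=cv2.INTER_CUBIC))
c=get_calibration("wrist"); im,d=capture("wrist"); cv2.imwrite("pics/w11.png",cv2.resize(im[0:400,150:490,::-1],None,fx=1.5,fy=1.5))
P=cloud("wrist",d,c); Rp=R.from_euler('z',PY,degrees=True); l=Rp.inv().apply(P.reshape(-1,3)-SLOT)
m=(abs(l[:,1])<15)&(l[:,2]>-95)&(l[:,2]<-40)&(l[:,0]<-20)&(l[:,0]>-110); a=l[m]; s=np.polyfit(a[:,0],a[:,2],1); print("raise",-np.degrees(np.arctan(s[0])),len(a))
E
```

```text
raise 3.8161969339489428 11690
```

View pics/sd11.png

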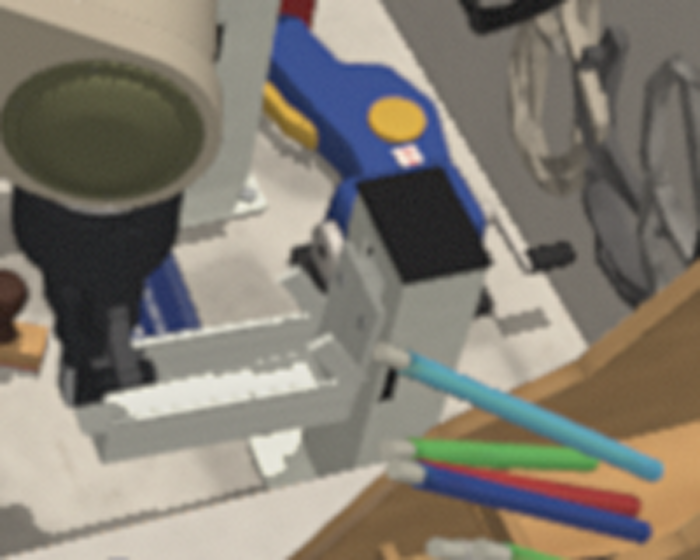

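View pics/w11.png

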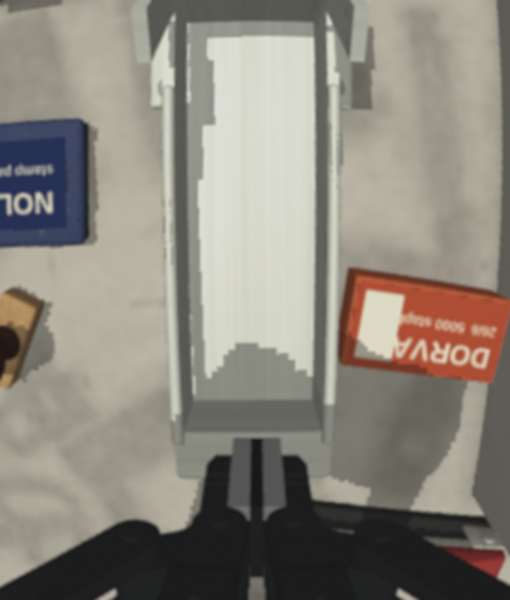

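>>> {"api": "servo_tool", "payload": {"motion": [{"dr": [0, 0, 0], "delta_pos": [-0.03, -0.02, 0.06], "hand": 0}, {"dr": [0, 0, 0], "delta_pos": [0, 0, 0.05], "hand": 0}, {"dr": [0, 0, 0], "delta_pos": [0, 0, 0], "hand": 0}]}}

```text
time_s: 23.0
eef_pos: [575.7, -114.7, 134.4]
ee_rot: [0.004, 1.0, -0.016, 0.003]
force: [0.9, 0.8, 0.9]
grip_width: -0.001
```

```bash
python3 - <<'E'
from h import *
tip()
E
```

```text
tip rel slot [-1.4599e+02  8.0000e-02 -4.9550e+01] z 134.45 F [0.88 0.8  0.92] t 23.0
```

>>> {"api": "servo_tool", "payload": {"motion": [{"dr": [0, 0, 0], "delta_pos": [0, 0, 0.04], "hand": 0}, {"dr": [0, 0, 0], "delta_pos": [0, 0, 0], "hand": 0}]}}

```text
time_s: 23.25
eef_pos: [575.7, -114.7, 132.2]
ee_rot: [0.004, 1.0, -0.016, 0.003]
force: [0.9, -0.6, -1.2]
grip_width: -0.002
```

```bash
python3 - <<'E'
from h import *
tip()
E
```

```text
tip rel slot [-1.4601e+02  4.0000e-02 -5.1760e+01] z 132.24 F [ 0.89 -0.58 -1.23] t 23.25
```

```bash
cat >> h.py <<'E'
def traylook(tag):
    Rp=R.from_euler('z',PY,degrees=True)
    c=get_calibration("wrist"); im,d=capture("wrist"); cv2.imwrite(f"pics/w{tag}.png",cv2.resize(im[0:400,150:490,::-1],None,fx=1.5,fy=1.5))
    P=cloud("wrist",d,c); l=Rp.inv().apply(P.reshape(-1,3)-SLOT)
    m=(abs(l[:,1])<15)&(l[:,2]>-95)&(l[:,2]<-55)&(l[:,0]<-20)&(l[:,0]>-115); a=l[m]; s=np.polyfit(a[:,0],a[:,2],1); print("raise",-np.degrees(np.arctan(s[0])),len(a),"floor z at -70:",np.polyval(s,-70))
    im,d=capture("side"); cv2.imwrite(f"pics/sd{tag}.png",cv2.resize(im[180:340,330:530,::-1],None,fx=3.5,fy=3.5,interpolation=cv2.INTER_CUBIC))
E
python3 - <<'E'
from h import *
traylook("12")
E
```

```text
raise -0.45231096015692507 12855 floor z at -70: -81.50286346169682
```

View pics/sd12.png

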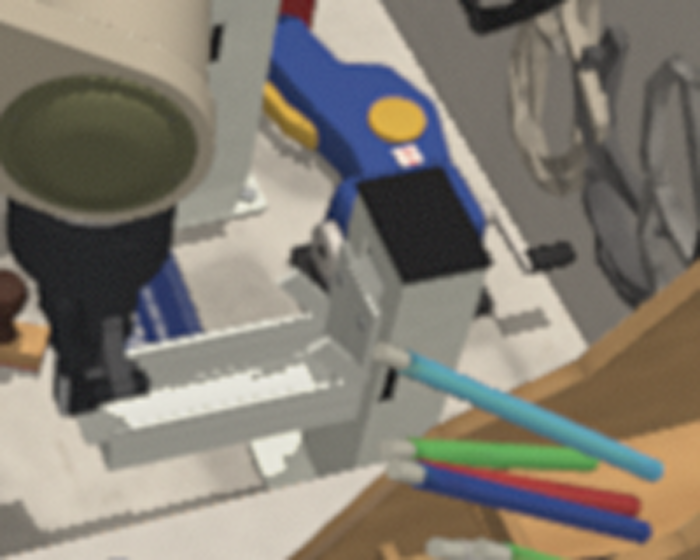

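>>> {"api": "servo_tool", "payload": {"motion": [{"dr": [0, 0, 0], "delta_pos": [0, 0, 0.03], "hand": 0}, {"dr": [0, 0, 0], "delta_pos": [0, 0, 0], "hand": 0}]}}

```text
time_s: 23.6
eef_pos: [575.8, -114.8, 131.0]
ee_rot: [0.004, 1.0, -0.016, 0.003]
force: [0.3, -0.8, -0.7]
grip_width: -0.001
```

```bash
python3 - <<'E'
from h import *
tip()
E
```

```text
tip rel slot [-1.4585e+02 -1.0000e-02 -5.3040e+01] z 130.96 F [ 0.31 -0.79 -0.73] t 23.6
```

>>> {"api": "servo_tool", "payload": {"motion": [{"dr": [0, 0, 0], "delta_pos": [0, 0, 0.02], "hand": 0}, {"dr": [0, 0, 0], "delta_pos": [0, 0, 0], "hand": 0}]}}

```text
time_s: 23.85
eef_pos: [575.9, -114.8, 130.0]
ee_rot: [0.004, 1.0, -0.016, 0.003]
force: [-0.0, 0.4, 0.4]
grip_width: 0.001
```

```bash
python3 - <<'E'
from h import *
tip()
E
```

```text
tip rel slot [-1.458e+02 -6.000e-02 -5.403e+01] z 129.97 F [-0.02  0.38  0.36] t 23.85
```

```bash
python3 - <<'E'
from h import *
traylook("13")
E
```

```text
raise -0.4678103890526476 13153 floor z at -70: -81.55345258874642
```

View pics/w13.png

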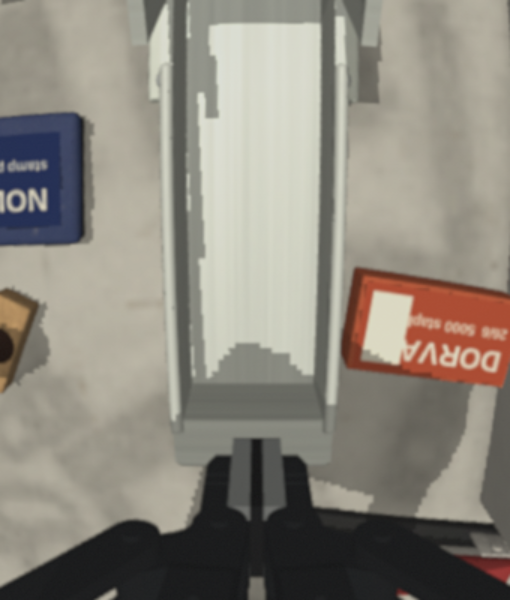

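View pics/sd13.png

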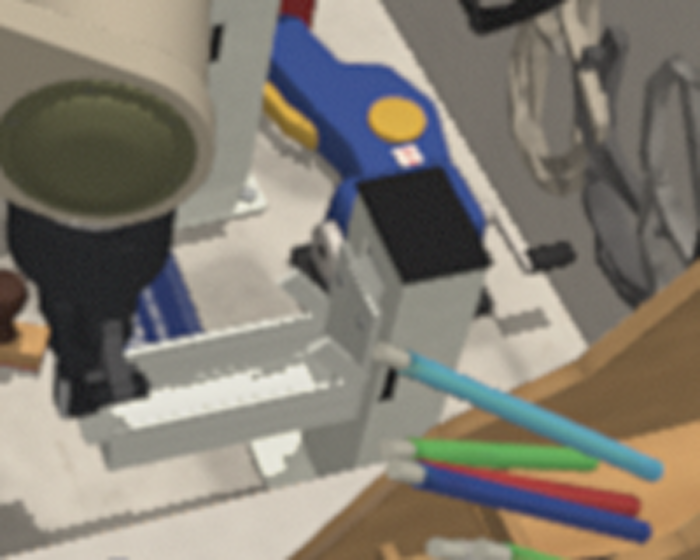

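>>> {"api": "servo_tool", "payload": {"motion": [{"dr": [0, 0, 0], "delta_pos": [0.03, 0, 0.02], "hand": 0}, {"dr": [0, 0, 0], "delta_pos": [0, 0, 0], "hand": 0}]}}

```text
time_s: 24.2
eef_pos: [577.3, -114.9, 129.2]
ee_rot: [0.004, 1.0, -0.016, 0.003]
force: [-1.3, 0.2, 2.3]
grip_width: -0.001
```

```bash
python3 - <<'E'
from h import *
tip()
E
```

```text
tip rel slot [-1.4434e+02 -8.0000e-02 -5.4770e+01] z 129.23 F [-1.32  0.2   2.25] t 24.2
```

>>> {"api": "servo_tool", "payload": {"motion": [{"dr": [0, 0, 0], "delta_pos": [0, 0, 0.02], "hand": 0}, {"dr": [0, 0, 0], "delta_pos": [0, 0, 0], "hand": 0}]}}

```text
time_s: 24.45
eef_pos: [577.6, -115.0, 128.8]
ee_rot: [0.004, 1.0, -0.016, 0.004]
force: [-2.8, 0.0, 2.7]
grip_width: 0.001
```

```bash
python3 - <<'E'
from h import *
tip()
E
```

```text
tip rel slot [-144.1    -0.17  -55.18] z 128.82 F [-2.82  0.02  2.71] t 24.45
```

>>> {"api": "servo_tool", "payload": {"motion": [{"dr": [0, 0, 0], "delta_pos": [0, 0, 0.04], "hand": 0}, {"dr": [0, 0, 0], "delta_pos": [0, 0, 0.02], "hand": 0}]}}

```text
time_s: 24.7
eef_pos: [578.2, -115.3, 127.5]
ee_rot: [0.005, 1.0, -0.016, 0.005]
force: [-3.9, 0.6, 10.2]
grip_width: 0.001
```

```bash
python3 - <<'E'
from h import *
tip(); traylook("14")
E
```

```text
tip rel slot [-143.5    -0.44  -56.49] z 127.51 F [-3.92  0.56 10.16] t 24.7
raise -1.4329241017748446 13262 floor z at -70: -82.77326730904572
```

>>> {"api": "servo_tool", "payload": {"motion": [{"dr": [0, 0, 0], "delta_pos": [0, 0, -0.1], "hand": 0}, {"dr": [0, 0, 0], "delta_pos": [0, 0, -0.5], "hand": 0}, {"dr": [0, 0, 0], "delta_pos": [-0.3, 0, -0.8], "hand": 0}, {"dr": [0, 0, 0], "delta_pos": [-0.5, 0, -0.8], "hand": 0}, {"dr": [0, 0, 0], "delta_pos": [-0.5, 0, -0.3], "hand": 0}, {"dr": [0, 0, 0], "delta_pos": [0, 0, 0], "hand": 0}, {"dr": [0, 0, 0], "delta_pos": [0, 0, 0], "hand": 0}]}}

```text
time_s: 25.68
eef_pos: [510.8, -111.9, 253.7]
ee_rot: [0.004, 1.0, -0.016, 0.004]
force: [0.4, 0.8, 0.1]
grip_width: 0.003
```

```bash
python3 - <<'E'
from h import *
tip(); traylook("15")
im,d=capture("scene"); cv2.imwrite("pics/sc15.png",cv2.resize(im[130:330,260:500,::-1],None,fx=3.2,fy=3,interpolation=cv2.INTER_CUBIC))
c=get_calibration("wrist"); im,d=capture("wrist"); cv2.imwrite("pics/wf15.png",im[:,:,::-1])
E
```

```text
tip rel slot [-210.91    0.75   69.65] z 253.65 F [0.42 0.8  0.11] t 25.68
raise -0.4505517557342645 3810 floor z at -70: -81.48220835222241
```

View pics/sc15.png

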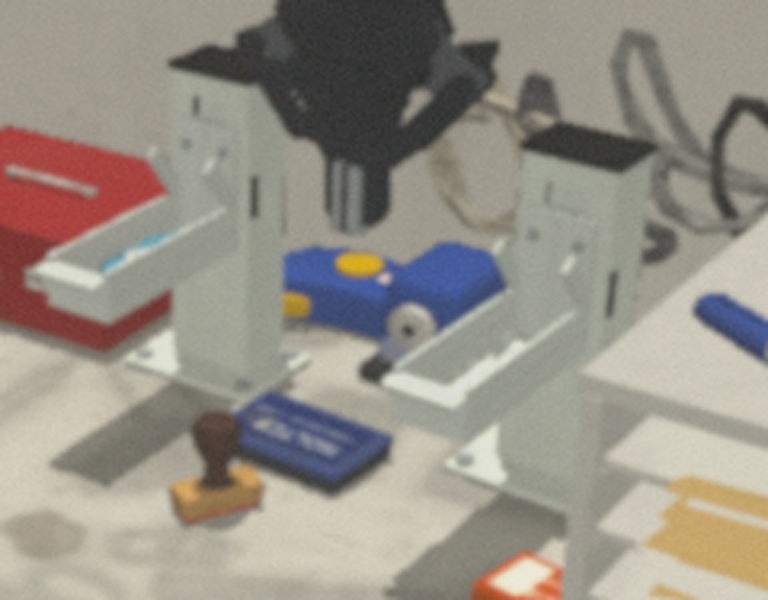

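View pics/wf15.png

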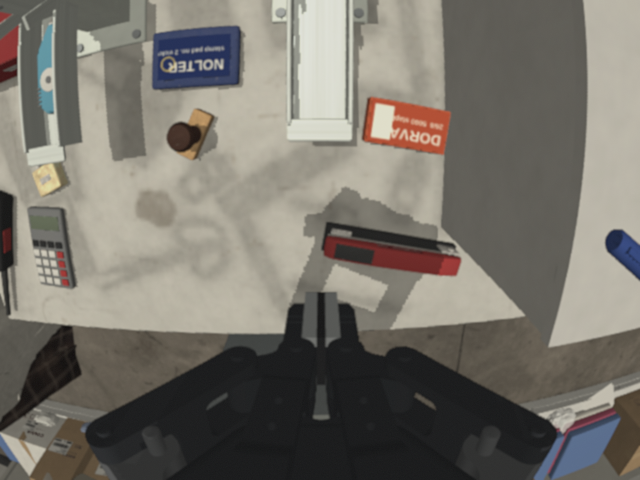

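View pics/sd15.png

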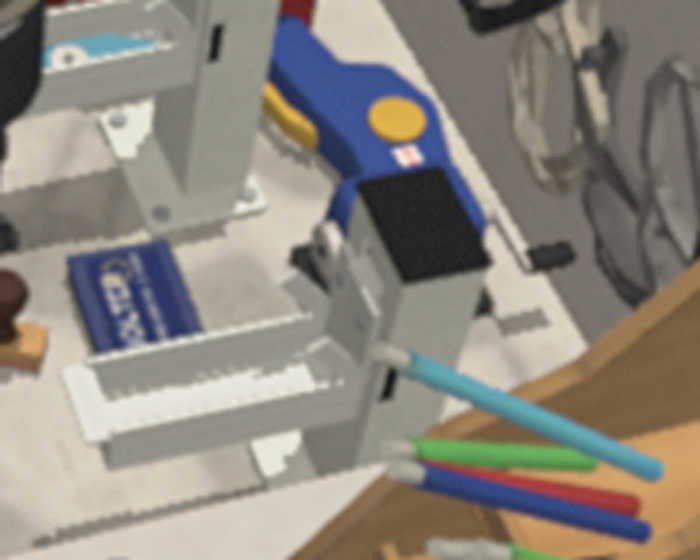

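```bash
python3 - <<'E'
from rig import ticket
print(ticket.finish_job())
E
```

```text
the job is handed in; nothing more can be done
None
```

The loose tray is hung on the empty post and, from everything I could see, locked level. I handed the job in at about 26 s.

- **Hanging:** I gripped the tray across its walls and measured both the slot and the hook with the wrist camera. With the front raised 40 degrees, the hook went through the upper slot with at most about 2 N of sideways contact. I swung it down to about 11 degrees and let go. It then rested on the catch at about 9 degrees, as described.
- **Locking:** I pressed the lip with shut fingers until the tray was level, then felt the stop. The force rose to about 10 N and I backed off. My spot readings never showed the 5 to 10 N expected while the catch was being lifted.
- **Last checks:** With the arm clear, the tray stayed level by itself. The measured tilt was −0.45 degrees and its floor height matched a seated hook to about 0.5 mm. In the last pictures the date stamp, ink pad, stapler and staples box looked unmoved; I did not measure them.
- **Not confirmed:** I did not see the catch tab itself. That it dropped in is inferred from the tray staying level, since it would otherwise rise to 9 degrees. Under the final 10 N press the tilt reading went to about −1.4 degrees, then came back to −0.45 degrees on release.

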